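# Unplug the desiccant cartridges and close the dry pot

### The job

Get the dry pot working: work every orange bung out of the desiccant cartridges in the pot and leave the bungs in the green tray; they fit so tight that a straight tug lifts the pot, which must stay standing on the bench, so rock each one side to side (towards the two seals) while you draw it straight up. Then put the blue lid on the pot, turning it on the rim until its yellow key drops into the notch and it sits fully home. Leave the phone and the USB meter where they are.

Things in the scene. Friction and masses are not known exactly. Their poses are not given: they have to be found in the camera images.
- dry_pot: grey round pot, loose, 1.2 kg, outside diameter 156 mm, 80 mm high, wall 8 mm; origin at the centre of its underside, z up, x towards the notch in its rim. Four white desiccant cartridges (30 x 48 mm, along pot x and y) are fixed inside, tops 66 mm above its underside (14 mm below the rim). A bung pulled without rocking (drag about 20 N) tips or lifts the pot
- pot_rim (a point): centre of the pot's mouth (140 mm inside diameter), level with the top of the rim, 80 mm above its underside; axes as the pot
- notch (a point): middle of the notch in the pot's rim, level with the top of the rim, 74 mm from the pot's axis along its +x; the notch is 20 mm wide and 10 mm deep, right through the wall, with a yellow stripe under it on the outside
- bung_tray: green open tray, fixed, 120 x 150 x 25 mm (x, y, z), wall and floor 4 mm; origin at the centre of its underside; axes along its sides
- lid_handle (a point): centre of the lid's black bar handle: 54 mm along lid x, 16 mm thick along lid y, 48 mm tall, from 14 to 62 mm above the lid's foot; this point is 44 mm above the foot (and the bench at the start). Axes: z up, x towards the yellow key. Fully home, this point is 36 mm above the top of the pot's rim; with the key resting on the rim, 8 mm more
- lid_key (a point): the lid's yellow key, a block 12 mm wide and 8 mm deep under the flange (yellow mark also on top), 59 to 78 mm from the lid's axis along lid +x; this point is 74 mm out, at the flange's underside. Fully home, it meets the notch point
- lid: blue lid, loose, 0.25 kg: flange 160 mm diameter, 6 mm thick, its underside 8 mm above the foot; under it a spigot 132 mm diameter, 8 mm deep, that enters the pot's mouth; origin at the centre of the spigot's foot, z up, x towards the key
- phone_shell: black phone, 146 x 70 x 8 mm, loose bystander; origin at the centre of its underside
- usb_tester_2: white USB meter, 70 x 30 x 12 mm, loose bystander; origin at the centre of its underside
- bung_1_tab (a point): centre of the grip tab of orange bung 1 (absent in some starts: its cartridge is then open already). Tab 26 mm along x, 14 mm thick along y, 46 mm tall, from 36 to 82 mm above the bung's foot; this point is 65 mm above the foot; at the start 105 mm above the bench, 48 mm above the middle of the seals. Axes as the bung; at the start as the pot's
- bung_1: orange bung 1, 82 mm long, 40 g: stem 18 x 24 x 30 mm, flange 24 x 30 x 6 mm, then the tab; origin at the centre of its stem's foot, z along it towards the tab
- mouth_1 (a point): mouth of cartridge 1, centre of its top; axes as the pot. Two sprung rubber seals, 16 mm tall, their middle 9 mm below this, grip the stem's +y and -y faces with 18 N each. Tilting the bung about that middle to and fro along pot y (0.2 rad each way; room for 0.25) makes them slip opposite ways and cancel, so it can rise 3 mm a stroke; free once 26 mm up
- bung_2_tab (a point): centre of the grip tab of orange bung 2 (absent in some starts: its cartridge is then open already). Tab 26 mm along x, 14 mm thick along y, 46 mm tall, from 36 to 82 mm above the bung's foot; this point is 65 mm above the foot; at the start 105 mm above the bench, 48 mm above the middle of the seals. Axes as the bung; at the start as the pot's
- bung_2: orange bung 2, 82 mm long, 40 g: stem 18 x 24 x 30 mm, flange 24 x 30 x 6 mm, then the tab; origin at the centre of its stem's foot, z along it towards the tab
- mouth_2 (a point): mouth of cartridge 2, centre of its top; axes as the pot. Two sprung rubber seals, 16 mm tall, their middle 9 mm below this, grip the stem's +y and -y faces with 18 N each. Tilting the bung about that middle to and fro along pot y (0.2 rad each way; room for 0.25) makes them slip opposite ways and cancel, so it can rise 3 mm a stroke; free once 26 mm up
- bung_3_tab (a point): centre of the grip tab of orange bung 3 (absent in some starts: its cartridge is then open already). Tab 26 mm along x, 14 mm thick along y, 46 mm tall, from 36 to 82 mm above the bung's foot; this point is 65 mm above the foot; at the start 105 mm above the bench, 48 mm above the middle of the seals. Axes as the bung; at the start as the pot's
- bung_3: orange bung 3, 82 mm long, 40 g: stem 18 x 24 x 30 mm, flange 24 x 30 x 6 mm, then the tab; origin at the centre of its stem's foot, z along it towards the tab
- mouth_3 (a point): mouth of cartridge 3, centre of its top; axes as the pot. Two sprung rubber seals, 16 mm tall, their middle 9 mm below this, grip the stem's +y and -y faces with 18 N each. Tilting the bung about that middle to and fro along pot y (0.2 rad each way; room for 0.25) makes them slip opposite ways and cancel, so it can rise 3 mm a stroke; free once 26 mm up
- bung_4_tab (a point): centre of the grip tab of orange bung 4 (absent in some starts: its cartridge is then open already). Tab 26 mm along x, 14 mm thick along y, 46 mm tall, from 36 to 82 mm above the bung's foot; this point is 65 mm above the foot; at the start 105 mm above the bench, 48 mm above the middle of the seals. Axes as the bung; at the start as the pot's
- bung_4: orange bung 4, 82 mm long, 40 g: stem 18 x 24 x 30 mm, flange 24 x 30 x 6 mm, then the tab; origin at the centre of its stem's foot, z along it towards the tab
- mouth_4 (a point): mouth of cartridge 4, centre of its top; axes as the pot. Two sprung rubber seals, 16 mm tall, their middle 9 mm below this, grip the stem's +y and -y faces with 18 N each. Tilting the bung about that middle to and fro along pot y (0.2 rad each way; room for 0.25) makes them slip opposite ways and cancel, so it can rise 3 mm a stroke; free once 26 mm up
There are look-alikes about, which are no part of the job. What is shaped like the bung_3 but pink or purple is not meant. Leave any purple look-alike of the bung_2 alone.

How it is judged:
By the outcome, as a careful person would: the job done as asked, in the order asked, and still so for the second after the job is handed in, with the robot touching nothing.
Of bung_1, bung_2, bung_3, bung_4 only 3 to 4 are there at a start; the rules pass over those that are not, and their reading is None.
At some moment in a run one of lid may be knocked a few centimetres aside while the robot is not near it.
It also fails if it takes over 210 s, if anything falls off the work surface, if the arm or the gripper's body presses on something with over 40 N, if the wrist force passes 120 N, or if a joint passes its speed limit or range.

### The arm

A 6-joint arm with a two-finger parallel gripper is mounted at the origin on a cart in front of the work surface, level with it; the furniture and walls round the work are solid. World frame = base frame: x ahead of the robot, y to its left, z up, the work surface at z = 0. Lengths are in m, angles in rad, forces in N, time in s.
With the tool pointing down it reaches from about 0.325 to 1 m from the base axis. Payload 5.1 kg.
Tool frame: the origin (TCP) lies midway between the tips of the shut fingers; the grasp point (between the pads) lies 19 mm behind it; z points along the fingers, y is the line along which they close (so a half turn about z gives the same grasp; the last joint's range is limited). The gripper opens to 85 mm and grips with 20 to 120 N. Pads are 22 mm wide; open, the fingers measure 114 mm over their backs; the gripper's body (76 mm by 85 mm) begins 54 mm behind the grasp point. The pads swing forward as they close: fully open they stand 13 mm farther back than shut.
Start: joints at [1.194, 0.124, 1.65, -0, 1.367, -0.083], TCP at [0.188, 0.622, 0.231] pointing down, gripper open.
Joint ranges: [-2.61, 2.61], [-1.02, 2.33], [0.03, 2.71], [-1.35, 4.49], [0.32, 2.68], [-2.91, 2.91]. Speed limits (rad/s): [2.57, 2.57, 3.14, 3.14, 3.14, 3.14].

### API

Orientations are given as a rotation vector (axis times angle).
In Python, from station import read_state, grab_frame, finish_job gives the robot as it stands.
- The arm moves only by the tool jog_arm, never from a script. Its argument "targets" is a list of rows, each an object with "offset": the shift along the tool's x, y, z in units of 100 mm (1.0 is 100 mm), a list of three; "turn": the turn, a rotation vector about the tool's x, y, z in units of 180 degrees (1.0 is 180 degrees), a list of three. In form: [{"offset": [x, y, z], "turn": [rx, ry, rz]}, ...]. A call has 1 to 20 rows; each row is the pose to reach, as a shift and turn from the pose commanded when the call began, along the tool's axes at that moment, turning the shorter way round; what a row does not reach only later rows make up. A row lasts 1/8 s, in which the tool goes at most 62.5 mm and 10.7 degrees, less where a joint would pass 70% of its speed; a pose out of reach is approached as far as the arm can. A call with a number of a shift or a turn outside -1 to 1 is refused whole. A call with a gripper value outside its range is refused whole. "gripper" is the opening, from 0 (shut) to 1 (fully open), set as the call begins (left out, the last holds). The fingers move at their own pace and stop on an object; "grip_force" is the grip in N (left out, the last holds). Time passes only in rows, so rows that repeat a pose let the fingers close. It gives the time, the measured TCP pose, the force, the opening and the grip force at its end, in the units of the state.
- read_state(): the state, without advancing time (a new reading comes with each control period).
- grab_frame(name): name is "scene" or "top" or "wrist"; returns a dict with "pixels" (400x640x3 uint8, blue, green, red), "camera_matrix" (3x3 intrinsics, pixels), "k1" (the pictures are not rectified: a ray, as slopes to the right and down, at radius r is drawn at 1 + k1 r^2 times it, then the intrinsics apply), "R" (3x3) and "t" (3): a world point X has camera coordinates R X + t; the wrist camera has in their place "mount" (4x4, takes a point from camera to tool coordinates, whose origin is the TCP and whose axes are the flange's). Camera axes: x right, y down, z forward; pixel columns grow to the right and rows downward; lengths in m; the calibration is good to about 2 mm. A picture is of the moment at which its call begins: read the wrist's pose just before it. There is no depth.
- finish_job(): hands the job in; it is judged then, once.
The state is a dict: "time_s": time; "joint_pos": joint angles; "joint_vel": joint speeds; "tau": joint torques, N m; "position": TCP position; "ee_rot": TCP orientation; "wrist_force": force on the tool from outside, world axes, zero at the start; "moment": the same for the moment, N m; "width": opening from 0.0 (shut) to 1.0 (fully open); "finger_force": force on a finger pad.
Only numpy, scipy, OpenCV 4.12 (cv2) and the standard library are available. Lean on these libraries where they do the work, as an engineer would, in place of code of your own. Each camera call takes 0.05 s, during which the arm holds its last target. There are 200 camera calls.

## Working session

There is one attempt and no reset: what is moved stays moved. The work goes in short steps, Python scripts to look and compute and a tool call to move; the robot and the scene stay as the last step left them, time stands still between calls to the robot, and variables do not carry over. Pictures are saved under pics/ and viewed, at most 14 in all, crops included, and the job is handed in when it is done.

Besides the shell and the picture viewer there is one more tool, called after "Request:" as a command line: name --argument value ..., lists and objects as JSON in quotes. jog_arm: Moves the arm, as the interface text tells. Shifts and turns lie within -1 to 1; 1 stands for 100 mm of shift or 180 degrees of turn. Its arguments: {"type":"object","properties":{"targets":{"type":"array","items":{"type":"object","properties":{"offset":{"type":"array","items":{"type":"number"}},"turn":{"type":"array","items":{"type":"number"}}}}},"gripper":{"type":"number"},"grip_force":{"type":"number"}},"required":["targets"]}

```bash
mkdir -p pics; ls
cat > h.py <<'E'
import numpy as np, cv2
from scipy.spatial.transform import Rotation as Ro
from station import read_state, grab_frame, finish_job
def cam(f,st=None):
    if 'mount' in f and f.get('R') is None:
        M=np.array(f['mount']); T=np.eye(4); T[:3,:3]=Ro.from_rotvec(st['ee_rot']).as_matrix(); T[:3,3]=st['position']
        W=T@M; return W[:3,:3], W[:3,3]
    R=np.array(f['R']); return R.T, -R.T@np.array(f['t'])
def ray(f,uv,st=None):
    K=np.array(f['camera_matrix']); k=f['k1']
    d=np.array([(uv[0]-K[0,2])/K[0,0],(uv[1]-K[1,2])/K[1,1]]); s=d.copy()
    for _ in range(20): s=d/(1+k*(s@s))
    Rw,o=cam(f,st); return o, Rw@np.array([s[0],s[1],1])
def onz(f,uv,z,st=None):
    o,d=ray(f,uv,st); return o+d*(z-o[2])/d[2]
def proj(f,X,st=None):
    Rw,o=cam(f,st); c=Rw.T@(np.array(X)-o); s=c[:2]/c[2]; s=s*(1+f['k1']*(s@s)); K=np.array(f['camera_matrix'])
    return np.array([K[0,0]*s[0]+K[0,2],K[1,1]*s[1]+K[1,2]])
E
cat > a.py <<'E'
from h import *
for n in ['top','scene']:
    f=grab_frame(n); cv2.imwrite(f'pics/{n}0.png',f['pixels'])
    np.save(f'{n}0.npy',f,allow_pickle=True)
    print(n,cam(f)[1],f['camera_matrix'],f['k1'])
s=read_state(); print(s)
E
python3 a.py
```

```text
pics
top [0.36626866 0.07621545 0.95863653] [[419.45819615   0.         318.35983105]
 [  0.         419.45819615 195.83540142]
 [  0.           0.           1.        ]] -0.10433673626335316
scene [0.18256884 0.49614925 0.78421467] [[416.94464475   0.         320.39723608]
 [  0.         416.94464475 202.49450304]
 [  0.           0.           1.        ]] -0.005047925063321929
{'time_s': 0.1, 'joint_pos': array([ 1.19441111e+00,  1.24473474e-01,  1.65154174e+00,  6.70192171e-06,
        1.36753061e+00, -8.25675581e-02]), 'joint_vel': array([-0.00142461, -0.00129396, -0.00491623,  0.00047667,  0.00150748,
        0.00196147]), 'tau': array([ 5.83770197e-04, -4.24927926e+01, -3.66656828e+01, -8.87444742e-06,
        3.81000937e-03,  3.19164428e-05]), 'position': array([0.18804438, 0.62161894, 0.23015168]), 'ee_rot': array([-4.59805295e-01, -3.10730480e+00,  2.98484522e-03]), 'wrist_force': array([ 0.08283781, -0.23107365, -0.06441733]), 'moment': array([0.00924494, 0.01939116, 0.04074082]), 'finger_force': 0.0, 'width': 1.0003840819550658}
```

View pics/top0.png

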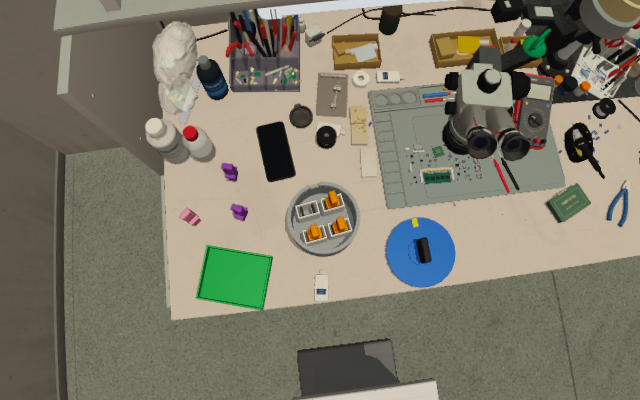

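View pics/scene0.png

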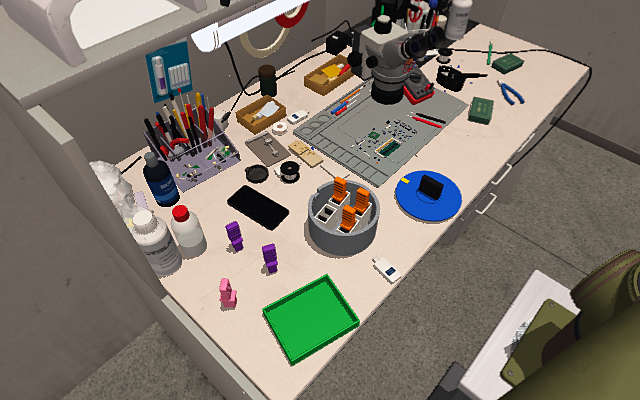

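The pot is at about (322,219) in the top view, with orange bungs at (333,201), (315,232) and (341,226). The cartridge at (307,210) is open. The lid is at (421,252) with its key at (415,222), and the tray at (235,277). The look-alikes are purple bungs at (230,171) and (239,211) and a pink one at (190,216); these stay where they are.

```bash
cat > b.py <<'E'
from h import *
out=[]
F={n:np.load(f'{n}0.npy',allow_pickle=True).item() for n in ['top','scene']}
a=cv2.resize(F['top']['pixels'][170:265,270:370],None,fx=4,fy=4,interpolation=cv2.INTER_CUBIC)
b=cv2.resize(F['scene']['pixels'][170:265,295:395],None,fx=4,fy=4,interpolation=cv2.INTER_CUBIC)
cv2.imwrite('pics/pot.png',np.hstack([a,b]))
f=F['top']
print('TCP px',proj(f,[.188,.622,.23]),'dirs',onz(f,(320,200),0),onz(f,(420,200),0),onz(f,(320,300),0))
for n,f in F.items():
    hsv=cv2.cvtColor(f['pixels'],cv2.COLOR_BGR2HSV)
    for nm,lo,hi in [('orange',(8,180,120),(18,255,255)),('green',(55,150,60),(75,255,255)),('blue',(102,150,80),(115,255,255)),('yellow',(22,180,120),(32,255,255))]:
        m=cv2.inRange(hsv,lo,hi); nn,l,st,c=cv2.connectedComponentsWithStats(m)
        for i in range(1,nn):
            if st[i,4]>6:
                z={'green':.025,'blue':.014,'yellow':.014,'orange':.122}[nm]
                mr=cv2.minAreaRect(np.argwhere(l==i)[:,::-1].astype(np.float32))
                print(n,nm,st[i],c[i].round(1),onz(f,c[i],z).round(4), [onz(f,p,z)[:2].round(3).tolist() for p in cv2.boxPoints(mr)] if nm=='green' else '')
E
python3 b.py
```

```text
TCP px [ 18.1961807  428.22254283] dirs [0.58006908 0.04282742 0.        ] [ 0.55127314 -0.19136471  0.        ] [0.35295603 0.07104342 0.        ]
top orange [629  61   6   6  21] [631.2  63.4] [ 0.798  -0.7471  0.122 ] 
top orange [555  75   8   8  52] [558.5  78.4] [ 0.7714 -0.5366  0.122 ] 
top orange [582  82   8   9  56] [585.4  85.6] [ 0.7481 -0.6001  0.122 ] 
top orange [443  88   5   2   8] [445.   88.6] [ 0.7707 -0.2601  0.122 ] 
top orange [325 190  16  19 121] [331.7 200.1] [0.5497 0.0235 0.122 ] 
top orange [332 217  16  17 104] [338.8 226.1] [0.4946 0.0161 0.122 ] 
top orange [307 225  16  16  98] [312.6 233.4] [0.4863 0.0703 0.122 ] 
top green [523  28  28  30 458] [535.7  44.6] [ 0.9215 -0.5726  0.025 ] [[0.938, -0.532], [0.97, -0.628], [0.904, -0.633], [0.874, -0.538]]
top green [254  72   6   4  18] [257.1  73.6] [0.913 0.159 0.025] [[0.918, 0.166], [0.917, 0.154], [0.908, 0.155], [0.91, 0.167]]
top green [241  75   4   3   8] [242.1  75.6] [0.9122 0.1966 0.025 ] [[0.914, 0.199], [0.913, 0.192], [0.908, 0.192], [0.909, 0.2]]
top green [292  74   4   5  12] [293.8  7
[... 3217 characters left out ...]
8  92.5] [ 0.4721 -0.6854  0.014 ] 
scene blue [201  94   4  14  29] [202.5 100.2] [ 1.1301 -0.0248  0.014 ] 
scene blue [331 102  16  12  53] [338.6 107.4] [ 0.8092 -0.2744  0.014 ] 
scene blue [156 112   3   3   7] [156.9 112.7] [1.1798 0.1009 0.014 ] 
scene blue [311 147   3   3   7] [312. 148.] [ 0.7486 -0.0954  0.014 ] 
scene blue [ 396  171   66   50 2142] [428.2 197.4] [ 0.4243 -0.1596  0.014 ] 
scene blue [153 188  24  13 116] [165.6 196. ] [0.894  0.2664 0.014 ] 
scene yellow [322  66  19  12 117] [330.7  71.5] [ 0.948  -0.3963  0.014 ] 
scene yellow [185 104   4  16  20] [186.2 112.2] [1.1191 0.0421 0.014 ] 
scene yellow [401 177   8   6  27] [404.4 179.9] [ 0.4997 -0.1679  0.014 ]
```

View pics/pot.png

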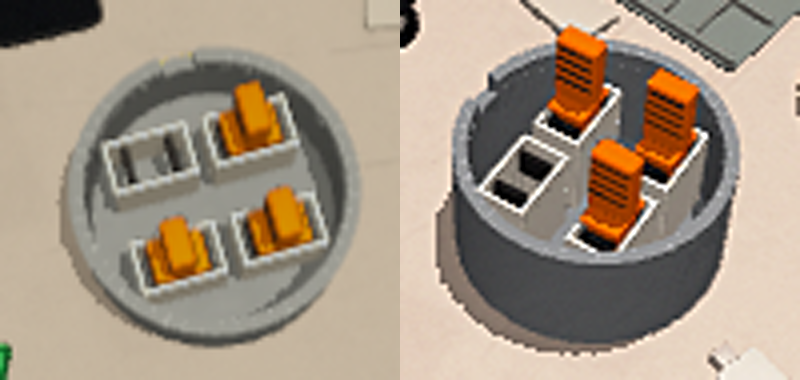

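The left crop shows the notch at about (180,62), which is top px (315,185.5). The cartridges are centred at crop (150,165), (252,137), (180,257) and (280,227), and the first one is open.

What could be mistaken for the bungs I want: orange at (333,201), (315,232) and (341,226) are the right ones; purple at (230,171) and (239,211) and pink at (190,216) are not. The crop confirms the three orange ones in the pot.

```bash
cat > c.py <<'E'
from h import *
f=np.load('top0.npy',allow_pickle=True).item()
px=lambda c:(270+c[0]/4,170+c[1]/4)
C=[onz(f,px(c),.066) for c in [(150,165),(252,137),(180,257),(280,227)]]
print(np.round(C,4)); c=np.mean(C,0); n=onz(f,px((180,62)),.08)
print('pot',c,'notch',n,'ang',np.degrees(np.arctan2(*(n-c)[1::-1])),np.linalg.norm((n-c)[:2]))
print('angles', [np.degrees(np.arctan2(*v[1::-1])) for v in (C[0]-C[2],C[1]-C[3],C[0]-C[1],C[2]-C[3])],[np.linalg.norm(v[:2]) for v in (C[0]-C[2],C[1]-C[3],C[0]-C[1],C[2]-C[3])])
w=grab_frame('wrist'); print(w['mount'],w['camera_matrix'],w['k1'])
s=read_state(); R=Ro.from_rotvec(s['ee_rot'])
tgt=np.array([c[0],c[1],.36])
print('off',R.inv().apply(tgt-s['position'])*10, 'tool y ang',np.degrees(np.arctan2(*R.as_matrix()[1::-1,1])))
E
python3 c.py
```

```text
[[0.5438 0.0751 0.066 ]
 [0.5525 0.0182 0.066 ]
 [0.492  0.065  0.066 ]
 [0.5016 0.0097 0.066 ]]
pot [0.52247515 0.04201194 0.066     ] notch [0.59547825 0.05238732 0.08      ] ang 8.088846770273802 0.07373670305444566
angles [np.float64(11.001504040544264), np.float64(9.486661460945527), np.float64(98.64704541267194), np.float64(99.78908835599917)] [np.float64(0.05279387260874193), np.float64(0.05163558543959818), np.float64(0.05755766988344944), np.float64(0.056156618173374064)]
[[ 2.12092747e-04 -9.58384259e-01 -2.85481291e-01  7.32025268e-02]
 [ 9.99999948e-01  1.33653633e-04  2.94244145e-04  8.02436604e-04]
 [-2.43843346e-04 -2.85481338e-01  9.58384237e-01 -1.43008094e-01]
 [ 0.00000000e+00  0.00000000e+00  0.00000000e+00  1.00000000e+00]] [[305.28294968   0.         315.38612623]
 [  0.         305.28294968 195.69598333]
 [  0.           0.           1.        ]] -0.033668658653557455
off [-4.87908653 -4.58215253 -1.28991508] tool y ang 73.16740563417154
```

Request:
jog_arm --targets '[{"offset": [-0.33,-0.31,-0.1],"turn": [0,0,0]},{"offset": [-0.66,-0.62,-0.2],"turn": [0,0,0]},{"offset": [-0.98,-0.92,-0.26],"turn": [0,0,0]}]'

```text
time_s: 0.52
position: [0.2559, 0.5045, 0.2575]
ee_rot: [0.459, 3.108, -0.0]
wrist_force: [0.5, 0.4, 0.8]
width: 0.999
finger_force: 0.0
```

Request:
jog_arm --targets '[{"offset": [-0.33,-0.31,-0.1],"turn": [0,0,0]},{"offset": [-0.66,-0.62,-0.2],"turn": [0,0,0]},{"offset": [-0.98,-0.92,-0.26],"turn": [0,0,0]}]'

```text
time_s: 0.9
position: [0.3231, 0.3879, 0.2837]
ee_rot: [0.46, 3.107, 0.001]
wrist_force: [1.3, -0.4, -1.2]
width: 0.995
finger_force: 0.0
```

Request:
jog_arm --targets '[{"offset": [-0.33,-0.31,-0.1],"turn": [0,0,0]},{"offset": [-0.66,-0.62,-0.2],"turn": [0,0,0]},{"offset": [-0.98,-0.92,-0.26],"turn": [0,0,0]}]'

```text
time_s: 1.27
position: [0.3903, 0.2715, 0.3097]
ee_rot: [0.46, 3.107, 0.001]
wrist_force: [-0.4, 0.8, 0.1]
width: 0.999
finger_force: 0.0
```

Request:
jog_arm --targets '[{"offset": [-0.33,-0.31,-0.1],"turn": [0,0,0]},{"offset": [-0.66,-0.62,-0.2],"turn": [0,0,0]},{"offset": [-0.98,-0.92,-0.26],"turn": [0,0,0]}]'

```text
time_s: 1.65
position: [0.4574, 0.155, 0.3357]
ee_rot: [0.46, 3.107, 0.0]
wrist_force: [-0.3, 0.9, -0.8]
width: 1.0
finger_force: 0.0
```

Request:
jog_arm --targets '[{"offset": [-0.33,-0.31,-0.1],"turn": [0,0,-0.05]},{"offset": [-0.66,-0.62,-0.2],"turn": [0,0,-0.1]},{"offset": [-0.98,-0.92,-0.26],"turn": [0,0,-0.145]},{"offset": [-0.98,-0.92,-0.26],"turn": [0,0,-0.145]},{"offset": [-0.98,-0.92,-0.26],"turn": [0,0,-0.145]},{"offset": [-0.98,-0.92,-0.26],"turn": [0,0,-0.145]}]'

```text
time_s: 2.4
position: [0.5235, 0.0409, 0.361]
ee_rot: [0.255, -3.131, -0.0]
wrist_force: [-0.2, -0.4, 0.5]
width: 0.999
finger_force: 0.0
```

```bash
cat > d.py <<'E'
from h import *
import sys
n=sys.argv[1]
s=read_state(); f=grab_frame('wrist'); np.save(n+'.npy',dict(f=f,s=s),allow_pickle=True)
cv2.imwrite(f'pics/{n}.png',f['pixels'])
print(s['time_s'],s['position'],s['ee_rot'],s['wrist_force'],s['width'])
E
python3 d.py w1
```

```text
2.4 [0.52349419 0.04091294 0.36104449] [ 2.55127158e-01 -3.13074155e+00 -4.20629941e-04] [-0.21654941 -0.39091168  0.4759861 ] 0.9988459303223552
```

View pics/w1.png

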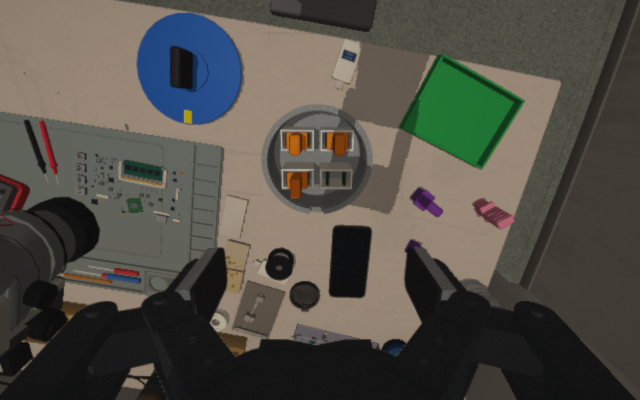

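The wrist view shows the pot at (317,157) with its notch at (316,209). The bungs are at (295,145), (337,145) and (295,183), the cartridge at (336,178) is open, and the lid key is at (188,117).

```bash
cat > e.py <<'E'
from h import *
d=np.load('w1.npy',allow_pickle=True).item(); f,s=d['f'],d['s']
print('proj check',proj(f,[.5225,.042,.066],s))
im=f['pixels']; hsv=cv2.cvtColor(im,cv2.COLOR_BGR2HSV)
m=np.zeros(im.shape[:2],np.uint8); cv2.circle(m,(317,158),45,255,-1)
w=cv2.inRange(hsv,(0,0,165),(180,60,255))&m
o=cv2.inRange(hsv,(5,150,60),(20,255,255))&m
wo=cv2.morphologyEx(w|o,cv2.MORPH_CLOSE,np.ones((3,3)))
for nm,mm,z in [('white',w,.066),('orange',o,.1)]:
  cs,_=cv2.findContours(mm,cv2.RETR_EXTERNAL,cv2.CHAIN_APPROX_NONE)
  for c in cs:
    if cv2.contourArea(c)>40: 
      r=cv2.minAreaRect(c); print(nm,np.round(r[0],1),np.round(r[1],1),round(r[2],1),onz(f,r[0],z,s).round(4))
ys,xs=np.nonzero(w); print(xs.min(),xs.max(),ys.min(),ys.max())
r=cv2.minAreaRect(np.argwhere(w>0)[:,::-1].astype(np.float32)); print(r); q=[onz(f,p,.066,s) for p in cv2.boxPoints(r)]; print(np.mean(q,0),[np.degrees(np.arctan2(*(q[i+1]-q[i])[1::-1])) for i in range(3)],[np.linalg.norm(q[i+1]-q[i]) for i in range(3)])
y=cv2.inRange(hsv,(22,140,100),(35,255,255)); nn,l,st,c=cv2.connectedComponentsWithStats(y)
for i in range(1,nn):
  if st[i,4]>5: print('yellow',c[i],st[i,4],onz(f,c[i],.014,s),onz(f,c[i],.07,s))
cv2.imwrite('pics/w1c.png',cv2.resize(im[100:215,260:375],None,fx=5,fy=5,interpolation=cv2.INTER_CUBIC))
E
python3 e.py
```

```text
proj check [315.38997031 156.8988278 ]
orange [296.5 184.5] [25. 21.] 90.0 [0.5586 0.0217 0.1   ]
orange [337.  143.5] [21. 22.] 90.0 [0.4949 0.0662 0.1   ]
orange [296.5 143. ] [22. 21.] 90.0 [0.5029 0.0136 0.1   ]
281 352 131 170
((316.5, 150.5), (39.0, 71.0), 90.0)
[0.51356978 0.04215537 0.066     ] [np.float64(99.32848568056507), np.float64(11.222943034977332), np.float64(-80.67980008305527)] [np.float64(0.10018222901228917), np.float64(0.056096032170036364), np.float64(0.10377523210528924)]
yellow [187.1011236  116.05617978] 89 [ 0.49954141 -0.16529994  0.014     ] [ 0.49405993 -0.14298999  0.07      ]
```

View pics/w1c.png

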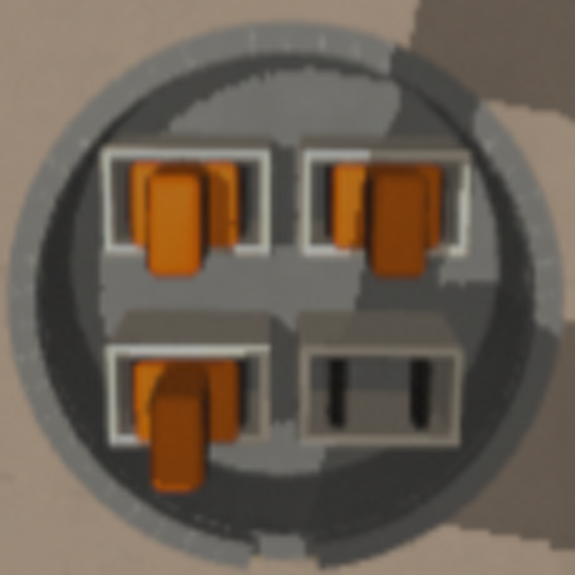

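Crop of the pot: the notch is at crop (280,550). The cartridge centres are at (186,201), (386,202), (188,396) and (381,397), the last one open. The pot is aligned with the tool to within a degree.

```bash
cat > g.py <<'E'
from h import *
d=np.load('w1.npy',allow_pickle=True).item(); f,s=d['f'],d['s']
p=lambda c:(260+c[0]/5-.4,100+c[1]/5-.4)
C=np.array([onz(f,p(c),.066,s) for c in [(186.5,201),(386,202),(188,396),(381,397)]]); print(C.round(4), C.mean(0))
print('ang',[np.degrees(np.arctan2(*v[1::-1])) for v in (C[2]-C[0],C[3]-C[1],C[1]-C[0],C[3]-C[2])])
rim=[onz(f,p(c),.08,s) for c in [(286,22),(10,300),(562,300),(285,568)]]; print(np.round(rim,4),'x',(rim[0]+rim[3])/2,(rim[1]+rim[2])/2)
n=onz(f,p((281,552)),.08,s); print('notch',n,np.degrees(np.arctan2(*(n-C.mean(0))[1::-1])))
# tab top centres z .122
T=[onz(f,p(c),.122,s) for c in [(174,225),(400,227),(177,440)]]
for t in T: print('tabtop',t)
R=Ro.from_rotvec(s['ee_rot'])
print(R.inv().apply(C-s['position'])*10)
E
python3 g.py
```

```text
[[0.5026 0.0121 0.066 ]
 [0.4937 0.0681 0.066 ]
 [0.5589 0.0208 0.066 ]
 [0.55   0.077  0.066 ]] [0.52627959 0.04450628 0.066     ]
ang [np.float64(8.8119579108754), np.float64(8.961998923873702), np.float64(99.0426340174171), np.float64(99.01342503603234)]
[[ 0.4498  0.0319  0.08  ]
 [ 0.5362 -0.0322  0.08  ]
 [ 0.5111  0.1206  0.08  ]
 [ 0.6023  0.0569  0.08  ]] x [0.52605944 0.04442937 0.08      ] [0.52361192 0.04419064 0.08      ]
notch [0.59759505 0.05493542 0.08      ] 8.31993174190874
tabtop [0.50244845 0.01216947 0.122     ]
tabtop [0.4938147  0.06780043 0.122     ]
tabtop [0.55719338 0.02087423 0.122     ]
[[ 0.25144272 -0.25144358  2.95048166]
 [ 0.24872044  0.31582037  2.95065365]
 [-0.31783411 -0.25646749  2.95022413]
 [-0.32085349  0.31228547  2.95039644]]
```

Request:
jog_arm --targets '[{"offset": [0.13,-0.13,0.45],"turn": [0,0,0]},{"offset": [0.25,-0.25,0.9],"turn": [0,0,0]},{"offset": [0.25,-0.25,0.9],"turn": [0,0,0]}]' --gripper 0.4 --grip_force 80

```text
time_s: 2.82
position: [0.5004, 0.0118, 0.2667]
ee_rot: [0.253, -3.123, -0.002]
wrist_force: [-1.6, -0.4, 0.5]
width: 0.401
finger_force: 0.0
```

Request:
jog_arm --targets '[{"offset": [0,0,0.5],"turn": [0,0,0]},{"offset": [0,0,0.8],"turn": [0,0,0]},{"offset": [0,0,1.0],"turn": [0,0,0]},{"offset": [0,0,1.0],"turn": [0,0,0]}]'

```text
time_s: 3.32
position: [0.5036, 0.0117, 0.1714]
ee_rot: [0.255, -3.131, -0.0]
wrist_force: [-0.4, 0.0, 0.6]
width: 0.401
finger_force: 0.0
```

Request:
jog_arm --targets '[{"offset": [0,0,0.3],"turn": [0,0,0]},{"offset": [0,0,0.6],"turn": [0,0,0]},{"offset": [0,0,0.82],"turn": [0,0,0]},{"offset": [0,0,0.82],"turn": [0,0,0]},{"offset": [0,0,0.82],"turn": [0,0,0]}]'

```text
time_s: 3.95
position: [0.5052, 0.0112, 0.0917]
ee_rot: [-0.254, 3.128, -0.001]
wrist_force: [0.9, -0.3, 0.7]
width: 0.398
finger_force: 0.0
```

```bash
python3 d.py w2
python3 - <<'E'
from h import *
im=cv2.imread('pics/w2.png'); cv2.imwrite('pics/w2c.png',im)
E
cat > rock.py <<'E'
# rows for rocking: theta per row, rise per row
import numpy as np
def rows(L0,th,r):
    return [(round((L0+q)*np.sin(t)*10,3),round((L0-(L0+q)*np.cos(t))*10,3),round(t/np.pi,3)) for t,q in zip(th,r)]
import sys
L0=float(sys.argv[1])
A=[.1,.2,.1,0,-.1,-.2,-.1,0]*2
A=[.1,.2]+[.1,0,-.1,-.2,-.1,0,.1,.2]*2+[.1,0]
r=[];q=0
for i,t in enumerate(A):
    if i>=2: q+=.00065
    r.append(q)
for x in rows(L0,A,r): print(x)
E
python3 rock.py .032; echo; python3 rock.py .0437
```

```text
3.95 [0.505191   0.01121962 0.09171299] [-2.53668889e-01  3.12765926e+00 -9.06985465e-04] [ 0.85205187 -0.31422267  0.74754916] 0.3980851785886952
(np.float64(0.032), np.float64(0.002), 0.032)
(np.float64(0.064), np.float64(0.006), 0.064)
(np.float64(0.033), np.float64(-0.005), 0.032)
(np.float64(0.0), np.float64(-0.013), 0.0)
(np.float64(-0.034), np.float64(-0.018), -0.032)
(np.float64(-0.069), np.float64(-0.019), -0.064)
(np.float64(-0.035), np.float64(-0.031), -0.032)
(np.float64(0.0), np.float64(-0.039), 0.0)
(np.float64(0.036), np.float64(-0.044), 0.032)
(np.float64(0.074), np.float64(-0.045), 0.064)
(np.float64(0.038), np.float64(-0.057), 0.032)
(np.float64(0.0), np.float64(-0.065), 0.0)
(np.float64(-0.039), np.float64(-0.07), -0.032)
(np.float64(-0.079), np.float64(-0.07), -0.064)
(np.float64(-0.04), np.float64(-0.082), -0.032)
(np.float64(0.0), np.float64(-0.091), 0.0)
(np.float64(0.042), np.float64(-0.095), 0.032)
(np.float64(0.084), np.float64(-0.096), 0.064)
(np.float64(0.043), np.float64(-0.108), 0.032)
(np.float64(0.0), np.float64(-0.117), 0.0)

(np.float64(0.044), np.fl
[... 203 characters left out ...]
2)
(np.float64(-0.092), np.float64(-0.017), -0.064)
(np.float64(-0.047), np.float64(-0.03), -0.032)
(np.float64(0.0), np.float64(-0.039), 0.0)
(np.float64(0.048), np.float64(-0.043), 0.032)
(np.float64(0.097), np.float64(-0.042), 0.064)
(np.float64(0.049), np.float64(-0.056), 0.032)
(np.float64(0.0), np.float64(-0.065), 0.0)
(np.float64(-0.051), np.float64(-0.069), -0.032)
(np.float64(-0.102), np.float64(-0.068), -0.064)
(np.float64(-0.052), np.float64(-0.082), -0.032)
(np.float64(0.0), np.float64(-0.091), 0.0)
(np.float64(0.053), np.float64(-0.095), 0.032)
(np.float64(0.107), np.float64(-0.093), 0.064)
(np.float64(0.055), np.float64(-0.108), 0.032)
(np.float64(0.0), np.float64(-0.117), 0.0)
```

View pics/w2c.png

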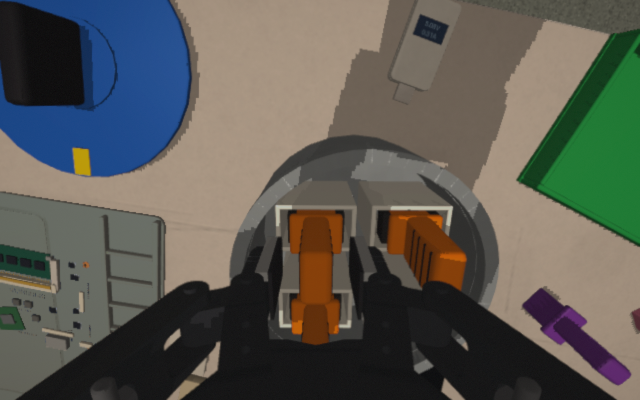

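The bung tab sits between the fingers, at about (316,250) with the pads at 258 and 372. I'll close now.

Request:
jog_arm --targets '[{"offset": [0,0,0],"turn": [0,0,0]},{"offset": [0,0,0],"turn": [0,0,0]},{"offset": [0,0,0],"turn": [0,0,0]},{"offset": [0,0,0],"turn": [0,0,0]},{"offset": [0,0,0],"turn": [0,0,0]}]' --gripper 0 --grip_force 80

```text
time_s: 4.62
position: [0.5045, 0.0111, 0.091]
ee_rot: [-0.253, 3.129, -0.001]
wrist_force: [-0.6, -0.8, 6.1]
width: 0.15
finger_force: 78.4
```

Request:
jog_arm --targets '[{"offset": [0,0.032,0.002],"turn": [0.032,0,0]},{"offset": [0,0.064,0.006],"turn": [0.064,0,0]},{"offset": [0,0.033,-0.005],"turn": [0.032,0,0]},{"offset": [0,0,-0.013],"turn": [0,0,0]},{"offset": [0,-0.034,-0.018],"turn": [-0.032,0,0]},{"offset": [0,-0.069,-0.019],"turn": [-0.064,0,0]},{"offset": [0,-0.035,-0.031],"turn": [-0.032,0,0]},{"offset": [0,0,-0.039],"turn": [0,0,0]}]'

```text
time_s: 5.62
position: [0.5033, 0.0107, 0.0928]
ee_rot: [-0.25, 3.131, -0.003]
wrist_force: [-1.0, -0.2, -4.7]
width: 0.152
finger_force: 78.6
```

```bash
python3 d.py w3
python3 - <<'E'
from h import *
f=grab_frame('top'); np.save('top1.npy',f,allow_pickle=True)
a=np.load('top0.npy',allow_pickle=True).item()['pixels']
cv2.imwrite('pics/cmp1.png',np.hstack([cv2.resize(i[150:290,250:380],None,fx=3,fy=3) for i in (a,f['pixels'])]))
E
```

```text
5.625 [0.50331492 0.01073981 0.09284612] [-0.25007532  3.13142772 -0.0032495 ] [-0.97695242 -0.18359432 -4.69093734] 0.1516252032675595
```

View pics/w3.png

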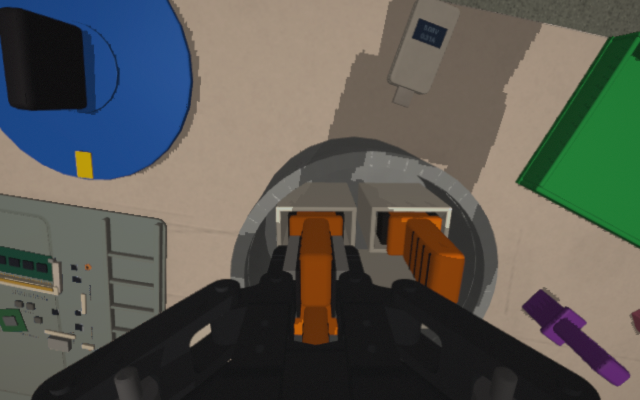

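The bung is held and rising with only about 5 N of pull, and the pot hasn't moved. I'll keep rocking.

Request:
jog_arm --targets '[{"offset": [0,0.036,0.002],"turn": [0.032,0,0]},{"offset": [0,0.072,0.007],"turn": [0.064,0,0]},{"offset": [0,0.037,-0.005],"turn": [0.032,0,0]},{"offset": [0,0,-0.013],"turn": [0,0,0]},{"offset": [0,-0.038,-0.018],"turn": [-0.032,0,0]},{"offset": [0,-0.077,-0.018],"turn": [-0.064,0,0]},{"offset": [0,-0.039,-0.031],"turn": [-0.032,0,0]},{"offset": [0,0,-0.039],"turn": [0,0,0]},{"offset": [0,0.04,-0.043],"turn": [0.032,0,0]},{"offset": [0,0.082,-0.044],"turn": [0.064,0,0]},{"offset": [0,0.042,-0.056],"turn": [0.032,0,0]},{"offset": [0,0,-0.065],"turn": [0,0,0]},{"offset": [0,-0.043,-0.069],"turn": [-0.032,0,0]},{"offset": [0,-0.087,-0.069],"turn": [-0.064,0,0]},{"offset": [0,-0.044,-0.082],"turn": [-0.032,0,0]},{"offset": [0,0,-0.091],"turn": [0,0,0]},{"offset": [0,0.046,-0.095],"turn": [0.032,0,0]},{"offset": [0,0.092,-0.095],"turn": [0.064,0,0]},{"offset": [0,0.047,-0.108],"turn": [0.032,0,0]},{"offset": [0,0,-0.117],"turn": [0,0,0]}]'

```text
time_s: 8.22
position: [0.503, 0.0115, 0.1048]
ee_rot: [0.257, -3.13, -0.006]
wrist_force: [-1.7, -1.7, -2.5]
width: 0.15
finger_force: 79.4
```

```bash
python3 rock.py .0477|tr -d '\n' | sed 's/np.float64//g'; python3 d.py w4
python3 - <<'E'
from h import *
d=np.load('w4.npy',allow_pickle=True).item(); a=np.load('w3.npy',allow_pickle=True).item()
cv2.imwrite('pics/cmp2.png',np.hstack([x['f']['pixels'][100:400,180:560] for x in (a,d)]))
E
```

```text
((0.048), (0.002), 0.032)((0.095), (0.01), 0.064)((0.048), (-0.004), 0.032)((0.0), (-0.013), 0.0)((-0.05), (-0.017), -0.032)((-0.1), (-0.016), -0.064)((-0.051), (-0.03), -0.032)((0.0), (-0.039), 0.0)((0.052), (-0.043), 0.032)((0.105), (-0.041), 0.064)((0.053), (-0.056), 0.032)((0.0), (-0.065), 0.0)((-0.055), (-0.069), -0.032)((-0.11), (-0.067), -0.064)((-0.056), (-0.082), -0.032)((0.0), (-0.091), 0.0)((0.057), (-0.095), 0.032)((0.115), (-0.092), 0.064)((0.059), (-0.108), 0.032)((0.0), (-0.117), 0.0)8.225 [0.50297966 0.01153209 0.10481115] [ 0.25735997 -3.12967794 -0.00616059] [-1.74949376 -1.70925883 -2.48966217] 0.15017526765978345
```

View pics/cmp2.png

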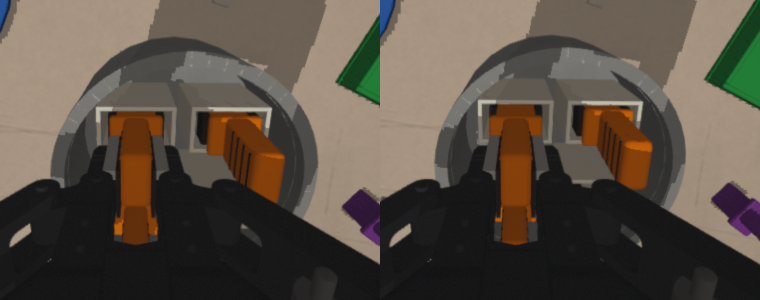

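The pot has shrunk in the wrist view while the gripped bung stayed the same size, so the bung is coming out and the pot is still on the bench. Continuing, then lifting.

Request:
jog_arm --targets '[{"offset": [0,0.048,0.002],"turn": [0.032,0,0]},{"offset": [0,0.095,0.01],"turn": [0.064,0,0]},{"offset": [0,0.048,-0.004],"turn": [0.032,0,0]},{"offset": [0,0,-0.013],"turn": [0,0,0]},{"offset": [0,-0.05,-0.017],"turn": [-0.032,0,0]},{"offset": [0,-0.1,-0.016],"turn": [-0.064,0,0]},{"offset": [0,-0.051,-0.03],"turn": [-0.032,0,0]},{"offset": [0,0,-0.039],"turn": [0,0,0]},{"offset": [0,0.052,-0.043],"turn": [0.032,0,0]},{"offset": [0,0.105,-0.041],"turn": [0.064,0,0]},{"offset": [0,0.053,-0.056],"turn": [0.032,0,0]},{"offset": [0,0,-0.065],"turn": [0,0,0]},{"offset": [0,-0.055,-0.069],"turn": [-0.032,0,0]},{"offset": [0,-0.11,-0.067],"turn": [-0.064,0,0]},{"offset": [0,-0.056,-0.082],"turn": [-0.032,0,0]},{"offset": [0,0,-0.091],"turn": [0,0,0]},{"offset": [0,0.057,-0.095],"turn": [0.032,0,0]},{"offset": [0,0.115,-0.092],"turn": [0.064,0,0]},{"offset": [0,0.059,-0.108],"turn": [0.032,0,0]},{"offset": [0,0,-0.117],"turn": [0,0,0]}]'

```text
time_s: 10.78
position: [0.5035, 0.012, 0.1168]
ee_rot: [-0.257, 3.131, 0.006]
wrist_force: [0.5, -0.1, -1.4]
width: 0.154
finger_force: 82.7
```

Request:
jog_arm --targets '[{"offset": [0,0,-0.05],"turn": [0,0,0]},{"offset": [0,0,-0.1],"turn": [0,0,0]},{"offset": [0,0,-0.3],"turn": [0,0,0]},{"offset": [0,0,-0.7],"turn": [0,0,0]},{"offset": [0,0,-0.7],"turn": [0,0,0]}]'

```text
time_s: 11.4
position: [0.5057, 0.0117, 0.1909]
ee_rot: [-0.255, 3.124, -0.003]
wrist_force: [0.2, 0.2, 0.0]
width: 0.15
finger_force: 82.7
```

```bash
python3 d.py w5
python3 - <<'E'
from h import *
d=np.load('w5.npy',allow_pickle=True).item(); f=grab_frame('scene')
cv2.imwrite('pics/cmp3.png',np.hstack([d['f']['pixels'][0:400,120:520],f['pixels'][:,160:560]]))
s=read_state(); R=Ro.from_rotvec(s['ee_rot'])
for k in (-36,0,36):
    t=np.array([.4235,.2550,.115])+.001*k*np.array([np.cos(np.radians(-16.7)),np.sin(np.radians(-16.7)),0])
    print(k,t,R.inv().apply(t-s['position'])*10)
E
```

```text
11.4 [0.50565364 0.01174557 0.19091946] [-2.54773603e-01  3.12370149e+00 -2.84081120e-03] [0.18579941 0.19720136 0.04709905] 0.14974997910263116
-36 [0.38901839 0.26534498 0.115     ] [0.71859748 2.68775161 0.71694327]
0 [0.4235 0.255  0.115 ] [0.39507817 2.52984287 0.71723721]
36 [0.45798161 0.24465502 0.115     ] [0.07155887 2.37193413 0.71753115]
```

View pics/cmp3.png

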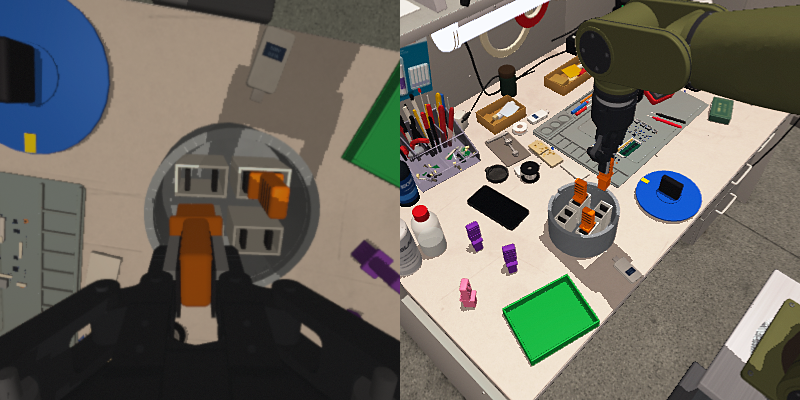

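The first bung is out and the pot is still standing. The tray and pot are clear at scene (550,320) and (583,225). Carrying it to the tray now.

Request:
jog_arm --targets '[{"offset": [0,0.2,-0.15],"turn": [0,0,0]},{"offset": [0,0.55,-0.15],"turn": [0,0,0]},{"offset": [0,0.9,-0.15],"turn": [0,0,0]}]'

```text
time_s: 11.88
position: [0.4877, 0.101, 0.2]
ee_rot: [0.253, -3.129, 0.0]
wrist_force: [0.5, -0.1, -1.0]
width: 0.151
finger_force: 82.8
```

Request:
jog_arm --targets '[{"offset": [0.03,0.45,0],"turn": [0,0,0]},{"offset": [0.05,0.9,0],"turn": [0,0,0]}]'

```text
time_s: 12.12
position: [0.4679, 0.1892, 0.1997]
ee_rot: [0.253, -3.128, 0.001]
wrist_force: [0.7, -0.7, -1.1]
width: 0.152
finger_force: 82.8
```

Request:
jog_arm --targets '[{"offset": [0,0.4,0.2],"turn": [0,0,0]},{"offset": [0,0.73,0.5],"turn": [0,0,0]},{"offset": [0,0.73,0.5],"turn": [0,0,0]}]'

```text
time_s: 12.5
position: [0.4541, 0.2607, 0.1468]
ee_rot: [0.259, -3.122, 0.005]
wrist_force: [-0.5, -0.0, -0.2]
width: 0.151
finger_force: 82.7
```

Request:
jog_arm --targets '[{"offset": [0,0,0.4],"turn": [0,0,0]},{"offset": [0,0,0.7],"turn": [0,0,0]},{"offset": [0,0,0.9],"turn": [0,0,0]},{"offset": [0,0,0.96],"turn": [0,0,0]},{"offset": [0,0,0.96],"turn": [0,0,0]},{"offset": [0,0,0.96],"turn": [0,0,0]},{"offset": [0,0,0.96],"turn": [0,0,0]}]'

```text
time_s: 13.38
position: [0.458, 0.2601, 0.0561]
ee_rot: [-0.253, 3.131, 0.0]
wrist_force: [0.4, 0.2, -0.9]
width: 0.149
finger_force: 82.7
```

```bash
python3 d.py w6
```

```text
13.375 [0.45803669 0.26009735 0.05607881] [-2.53417254e-01  3.13053515e+00  2.99792033e-04] [ 0.41315867  0.18039632 -0.86276195] 0.14941797370576945
```

View pics/w6.png

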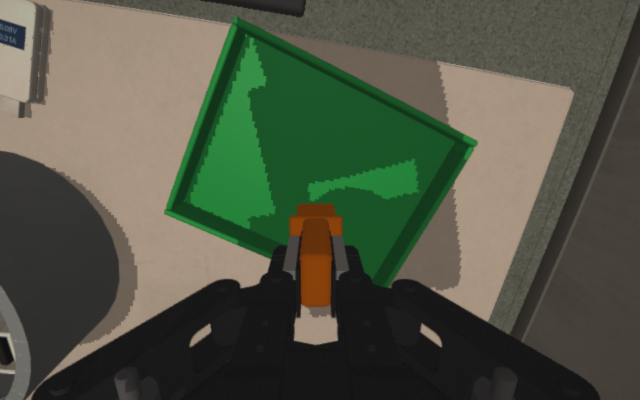

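The bung is held above the tray floor, inside the far wall. I'll lower it a little more, release and back off.

Request:
jog_arm --targets '[{"offset": [0,0,0.01],"turn": [0,0,0]},{"offset": [0,0,0.02],"turn": [0,0,0]},{"offset": [0,0,0.02],"turn": [0,0,0]}]'

```text
time_s: 13.8
position: [0.4582, 0.2602, 0.0551]
ee_rot: [-0.254, 3.131, -0.0]
wrist_force: [-3.0, -2.1, 7.7]
width: 0.146
finger_force: 84.2
```

Request:
jog_arm --targets '[{"offset": [0,0,0],"turn": [0,0,0]},{"offset": [0,0,0],"turn": [0,0,0]},{"offset": [0,0,0],"turn": [0,0,0]},{"offset": [0,0,0],"turn": [0,0,0]}]' --gripper 0.35

```text
time_s: 14.3
position: [0.4576, 0.2601, 0.0534]
ee_rot: [0.254, -3.131, 0.0]
wrist_force: [-0.5, 0.4, 0.2]
width: 0.351
finger_force: 0.0
```

Request:
jog_arm --targets '[{"offset": [0,0,-0.2],"turn": [0,0,0]},{"offset": [0,0,-0.5],"turn": [0,0,0]},{"offset": [0,0,-0.9],"turn": [0,0,0]},{"offset": [0,0,-0.9],"turn": [0,0,0]}]'

```text
time_s: 14.8
position: [0.4601, 0.2612, 0.1478]
ee_rot: [-0.253, 3.124, 0.004]
wrist_force: [-0.5, 0.6, 1.4]
width: 0.349
finger_force: 0.0
```

Run:
```python
from h import *
s=read_state();print(s['position'],s['ee_rot']); R=Ro.from_rotvec(s['ee_rot'])
f=grab_frame('top'); g=grab_frame('scene'); np.save('top2.npy',f,allow_pickle=True)
cv2.imwrite('pics/cmp4.png',np.hstack([cv2.resize(f['pixels'][160:320,180:480],None,fx=1.45,fy=1.45),cv2.resize(g['pixels'][160:380,200:480],None,fx=1.05,fy=1.05)[:232,:]]))
for n,t in [('B',[.4937,.0681,.088]),('C',[.5580,.0208,.088])]: print(n,R.inv().apply(np.array(t)-s['position'])*10)
```

```text
[0.46014181 0.26123549 0.14778766] [-0.25324427  3.12395016  0.00405518]Traceback (most recent call last):
  File "<stdin>", line 4, in <module>
    return _nx.concatenate(arrs, 1, dtype=dtype, casting=casting)
           ~~~~~~~~~~~~~~~^^^^^^^^^^^^^^^^^^^^^^^^^^^^^^^^^^^^^^^
ValueError: all the input array dimensions except for the concatenation axis must match exactly, but along dimension 0, the array at index 0 has size 232 and the array at index 1 has size 231
```

```bash
cat > chk.py <<'E'
from h import *
s=read_state(); f=grab_frame('top'); hsv=cv2.cvtColor(f['pixels'],cv2.COLOR_BGR2HSV); np.save('topl.npy',f,allow_pickle=True)
print(s['time_s'],s['position'])
for nm,lo,hi in [('orange',(8,180,120),(18,255,255)),('blue',(102,150,80),(115,255,255)),('yellow',(22,180,120),(32,255,255))]:
    m=cv2.inRange(hsv,lo,hi); m[:170]=0; m[:,480:]=0; nn,l,st,c=cv2.connectedComponentsWithStats(m)
    for i in range(1,nn):
        if st[i,4]>6: print(nm,st[i],c[i].round(1))
E
python3 chk.py
python3 - <<'E'
from h import *
R=Ro.from_rotvec([.2545,-3.131,0])
for n,t in [('B',[.4937,.0681,.088]),('C',[.5580,.0208,.088])]: print(n,R.inv().apply(np.array(t)-[.4576,.2601,.1437])*10)
E
```

```text
14.9 [0.45771647 0.26014456 0.14363174]
orange [324 192  16  19 117] [330.4 202.7]
orange [305 226  15  16  96] [310.4 234.9]
orange [231 258   6  10  39] [233.6 262.2]
blue [ 386  218   69   69 3365] [420.1 252.8]
yellow [412 219   6   8  32] [414.5 222.3]
B [-0.04632726 -1.95310916  0.55694559]
C [-0.60449642 -2.52374492  0.55678512]
```

The pot shifted about 5 mm, so I'll re-measure it from the wrist camera.

Request:
jog_arm --targets '[{"offset": [0,-0.2,-0.3],"turn": [0,0,0]},{"offset": [-0.1,-0.75,-0.6],"turn": [0,0,0]}]' --gripper 0.4

```text
time_s: 15.2
position: [0.4778, 0.1886, 0.2012]
ee_rot: [0.26, -3.126, 0.001]
wrist_force: [1.0, 0.4, 0.0]
width: 0.4
finger_force: 0.0
```

Request:
jog_arm --targets '[{"offset": [-0.05,-0.4,-0.3],"turn": [0,0,0]},{"offset": [-0.1,-0.75,-0.6],"turn": [0,0,0]}]'

```text
time_s: 15.45
position: [0.5008, 0.1146, 0.2619]
ee_rot: [0.253, -3.128, 0.0]
wrist_force: [0.8, 0.3, -0.1]
width: 0.401
finger_force: 0.0
```

Request:
jog_arm --targets '[{"offset": [-0.08,-0.7,-0.36],"turn": [0,0,0]},{"offset": [-0.08,-0.7,-0.36],"turn": [0,0,0]},{"offset": [-0.08,-0.7,-0.36],"turn": [0,0,0]},{"offset": [-0.08,-0.7,-0.36],"turn": [0,0,0]},{"offset": [-0.08,-0.7,-0.36],"turn": [0,0,0]}]'

```text
time_s: 16.08
position: [0.5197, 0.0495, 0.2976]
ee_rot: [0.256, -3.129, -0.001]
wrist_force: [-0.2, -0.1, 0.1]
width: 0.405
finger_force: 0.0
```

```bash
python3 d.py w7
python3 - <<'E'
from h import *
d=np.load('w7.npy',allow_pickle=True).item(); f,s=d['f'],d['s']
p=proj(f,[.522,.047,.08],s); print(p)
x,y=int(p[0]),int(p[1]); x0,y0=x-70,max(0,y-75); print('x0y0',x0,y0)
cv2.imwrite('pics/w7c.png',cv2.resize(f['pixels'][y0:y+75,x0:x+70],None,fx=4,fy=4,interpolation=cv2.INTER_CUBIC))
E
```

```text
16.075 [0.51973846 0.04947004 0.29762415] [ 2.56373219e-01 -3.12862282e+00 -7.25898534e-04] [-0.19416408 -0.05004856  0.12213102] 0.4045387787634574
[312.0243002  169.94019947]
x0y0 242 94
```

View pics/w7c.png

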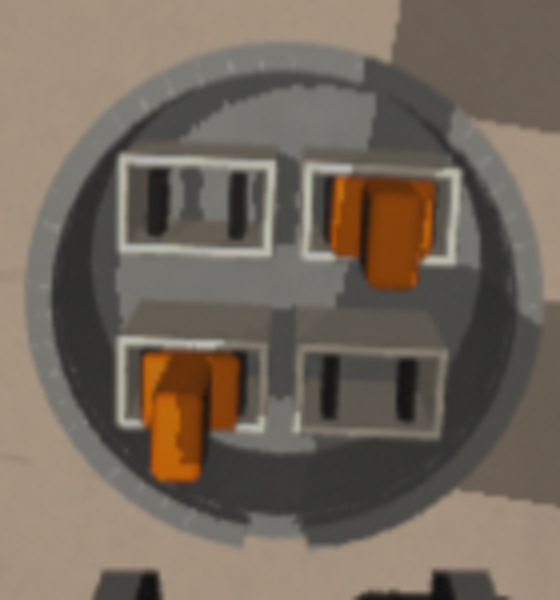

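Wrist crop: the bungs are at (382,214) and (193,383), and the notch is at (273,528). The pot has rotated about 3°.

Run:
```python
from h import *
d=np.load('w7.npy',allow_pickle=True).item(); f,s=d['f'],d['s']
p=lambda c:(242+c[0]/4-.4,94+c[1]/4-.4)
C=np.array([onz(f,p(c),.066,s) for c in [(196.5,205),(382,214),(193,384),(371,392)]]); print(C.round(4), C.mean(0))
print('ang',[np.degrees(np.arctan2(*v[1::-1])) for v in (C[2]-C[0],C[3]-C[1],C[1]-C[0],C[3]-C[2])])
n=onz(f,p((274,528)),.08,s); print('notch',n,np.degrees(np.arctan2(*(n-C.mean(0))[1::-1])))
for c in [(392,238),(177,432)]: print('tabtop',onz(f,p(c),.122,s))
R=Ro.from_rotvec([.2545,-3.131,0]); print(R.inv().apply(C-[.5185,.0485,.2997])*10)
print(s['joint_pos'])
```

```text
[[0.4983 0.0167 0.066 ]
 [0.4918 0.0731 0.066 ]
 [0.5546 0.0236 0.066 ]
 [0.548  0.0799 0.066 ]] [0.5231599  0.04830219 0.066     ]
ang [np.float64(6.972607437054794), np.float64(6.961193845651021), np.float64(96.60071663039247), np.float64(96.69018579434766)]
notch [0.59335768 0.05608534 0.08      ] 6.326806851345351
tabtop [0.49098126 0.07161061 0.122     ]
tabtop [0.55289157 0.02335579 0.122     ]
[[ 0.25016498 -0.28153687  2.33706041]
 [ 0.22349105  0.28549087  2.33706556]
 [-0.31651259 -0.30450911  2.3369095 ]
 [-0.3422957   0.26244184  2.33691489]]
[-8.07548451e-03 -1.94240736e-01  1.84949604e+00  2.38643265e-04
  1.48885197e+00 -1.74241515e+00]
```

Request:
jog_arm --targets '[{"offset": [0.12,0.15,0.4],"turn": [0,0,0.014]},{"offset": [0.25,0.3,0.9],"turn": [0,0,0.014]},{"offset": [0.25,0.3,0.9],"turn": [0,0,0.014]},{"offset": [0.25,0.3,0.9],"turn": [0,0,0.014]}]'

```text
time_s: 16.62
position: [0.4923, 0.0741, 0.2113]
ee_rot: [-0.186, 3.133, -0.0]
wrist_force: [1.1, 0.1, 0.4]
width: 0.403
finger_force: 0.0
```

Request:
jog_arm --targets '[{"offset": [0,0,0.3],"turn": [0,0,0]},{"offset": [0,0,0.5],"turn": [0,0,0]},{"offset": [0,0,0.6],"turn": [0,0,0]},{"offset": [0,0,0.6],"turn": [0,0,0]},{"offset": [0,0,0.6],"turn": [0,0,0]},{"offset": [0,0,0.6],"turn": [0,0,0]},{"offset": [0,0,0.6],"turn": [0,0,0]}]'

```text
time_s: 17.5
position: [0.4913, 0.0739, 0.1498]
ee_rot: [-0.185, 3.135, 0.0]
wrist_force: [-0.2, -0.5, -0.0]
width: 0.399
finger_force: 0.0
```

Request:
jog_arm --targets '[{"offset": [0,-0.01,0.3],"turn": [0,0,0]},{"offset": [0,-0.01,0.5],"turn": [0,0,0]},{"offset": [0,-0.01,0.61],"turn": [0,0,0]},{"offset": [0,-0.01,0.61],"turn": [0,0,0]},{"offset": [0,-0.01,0.61],"turn": [0,0,0]},{"offset": [0,-0.01,0.61],"turn": [0,0,0]},{"offset": [0,-0.01,0.61],"turn": [0,0,0]}]'

```text
time_s: 18.38
position: [0.4916, 0.0729, 0.0889]
ee_rot: [-0.185, 3.135, -0.0]
wrist_force: [0.2, -0.2, 0.0]
width: 0.401
finger_force: 0.0
```

Request:
jog_arm --targets '[{"offset": [0,0,0],"turn": [0,0,0]},{"offset": [0,0,0],"turn": [0,0,0]},{"offset": [0,0,0],"turn": [0,0,0]},{"offset": [0,0,0],"turn": [0,0,0]},{"offset": [0,0,0],"turn": [0,0,0]}]' --gripper 0 --grip_force 80

```text
time_s: 19.0
position: [0.4914, 0.0727, 0.0886]
ee_rot: [-0.185, 3.136, -0.001]
wrist_force: [-0.0, -3.8, 4.2]
width: 0.152
finger_force: 78.9
```

```bash
python3 -c "
from h import *; s=read_state(); print(s['position'],s['wrist_force'],s['moment'])"; python3 chk.py | grep orange
```

```text
[0.49140556 0.07266275 0.0886114 ] [-0.04410121 -3.82187551  4.15323101] [-0.67298196  0.21328294  0.03139532]
orange [221 257   2   7  11] [221.6 259.5]
orange [223 256  11  14  50] [227.9 263.9]
orange [234 259   3   8  11] [235.2 262.5]
```

Request:
jog_arm --targets '[{"offset": [0,0.032,0.002],"turn": [0.032,0,0]},{"offset": [0,0.064,0.006],"turn": [0.064,0,0]},{"offset": [0,0.033,-0.005],"turn": [0.032,0,0]},{"offset": [0,0,-0.013],"turn": [0,0,0]},{"offset": [0,-0.034,-0.018],"turn": [-0.032,0,0]},{"offset": [0,-0.069,-0.019],"turn": [-0.064,0,0]},{"offset": [0,-0.035,-0.031],"turn": [-0.032,0,0]},{"offset": [0,0,-0.039],"turn": [0,0,0]},{"offset": [0,0.036,-0.044],"turn": [0.032,0,0]},{"offset": [0,0.074,-0.045],"turn": [0.064,0,0]},{"offset": [0,0.038,-0.057],"turn": [0.032,0,0]},{"offset": [0,0,-0.065],"turn": [0,0,0]},{"offset": [0,-0.039,-0.07],"turn": [-0.032,0,0]},{"offset": [0,-0.079,-0.07],"turn": [-0.064,0,0]},{"offset": [0,-0.04,-0.082],"turn": [-0.032,0,0]},{"offset": [0,0,-0.091],"turn": [0,0,0]},{"offset": [0,0.042,-0.095],"turn": [0.032,0,0]},{"offset": [0,0.084,-0.096],"turn": [0.064,0,0]},{"offset": [0,0.043,-0.108],"turn": [0.032,0,0]},{"offset": [0,0,-0.117],"turn": [0,0,0]}]'

```text
time_s: 21.55
position: [0.4902, 0.0739, 0.0989]
ee_rot: [0.188, -3.134, -0.005]
wrist_force: [-1.4, -1.0, -2.1]
width: 0.149
finger_force: 79.2
```

Request:
jog_arm --targets '[{"offset": [0,0.044,0.002],"turn": [0.032,0,0]},{"offset": [0,0.087,0.009],"turn": [0.064,0,0]},{"offset": [0,0.044,-0.004],"turn": [0.032,0,0]},{"offset": [0,0,-0.013],"turn": [0,0,0]},{"offset": [0,-0.046,-0.017],"turn": [-0.032,0,0]},{"offset": [0,-0.092,-0.017],"turn": [-0.064,0,0]},{"offset": [0,-0.047,-0.03],"turn": [-0.032,0,0]},{"offset": [0,0,-0.039],"turn": [0,0,0]},{"offset": [0,0.048,-0.043],"turn": [0.032,0,0]},{"offset": [0,0.097,-0.042],"turn": [0.064,0,0]},{"offset": [0,0.049,-0.056],"turn": [0.032,0,0]},{"offset": [0,0,-0.065],"turn": [0,0,0]},{"offset": [0,-0.051,-0.069],"turn": [-0.032,0,0]},{"offset": [0,-0.102,-0.068],"turn": [-0.064,0,0]},{"offset": [0,-0.052,-0.082],"turn": [-0.032,0,0]},{"offset": [0,0,-0.091],"turn": [0,0,0]},{"offset": [0,0.053,-0.095],"turn": [0.032,0,0]},{"offset": [0,0.107,-0.093],"turn": [0.064,0,0]},{"offset": [0,0.055,-0.108],"turn": [0.032,0,0]},{"offset": [0,0,-0.117],"turn": [0,0,0]}]'

```text
time_s: 24.05
position: [0.4902, 0.0744, 0.1107]
ee_rot: [0.188, -3.134, -0.007]
wrist_force: [-1.1, 0.8, -2.4]
width: 0.152
finger_force: 82.1
```

Request:
jog_arm --targets '[{"offset": [0,0.055,0.002],"turn": [0.032,0,0]},{"offset": [0,0.11,0.011],"turn": [0.064,0,0]},{"offset": [0,0.056,-0.004],"turn": [0.032,0,0]},{"offset": [0,0,-0.013],"turn": [0,0,0]},{"offset": [0,-0.057,-0.017],"turn": [-0.032,0,0]},{"offset": [0,-0.115,-0.014],"turn": [-0.064,0,0]},{"offset": [0,-0.058,-0.03],"turn": [-0.032,0,0]},{"offset": [0,0,-0.039],"turn": [0,0,0]},{"offset": [0,0,-0.05],"turn": [0,0,0]},{"offset": [0,0,-0.07],"turn": [0,0,0]}]'

```text
time_s: 25.3
position: [0.4906, 0.0732, 0.1179]
ee_rot: [0.185, -3.135, -0.003]
wrist_force: [-0.6, 0.5, -0.2]
width: 0.148
finger_force: 82.7
```

Request:
jog_arm --targets '[{"offset": [0,0,-0.05],"turn": [0,0,0]},{"offset": [0,0,-0.3],"turn": [0,0,0]},{"offset": [0,0,-0.8],"turn": [0,0,0]},{"offset": [0,0,-0.8],"turn": [0,0,0]},{"offset": [0,0,-0.8],"turn": [0,0,0]}]'

```text
time_s: 25.92
position: [0.4911, 0.0725, 0.1985]
ee_rot: [-0.184, 3.136, 0.001]
wrist_force: [-0.6, 0.4, 0.2]
width: 0.151
finger_force: 82.7
```

```bash
python3 d.py w8; python3 chk.py
python3 - <<'E'
from h import *
R=Ro.from_rotvec([.1855,-3.136,0]); s=read_state()
# slots: row along pot-x direction of the first placement (9.3 deg)
for k in (34,68): 
    t=np.array([.4580,.2601,.0545])-.001*k*np.array([np.cos(.162),np.sin(.162),0]); print(k,t,R.inv().apply(t-s['position'])*10)
E
```

```text
25.925 [0.49107402 0.07254278 0.19852932] [-1.83691713e-01  3.13611174e+00  6.30453628e-04] [-0.62594627  0.41851974  0.15788618] 0.15081392966395255
25.975 [0.49051007 0.07256469 0.19753731]
orange [221 257   2   7  10] [221.6 259.4]
orange [223 256  11  14  41] [227.2 264.5]
orange [230 258   3   7   9] [230.8 261.2]
orange [234 259   3   8  11] [235.2 262.5]
blue [ 386  239   69   71 3496] [419.4 275.1]
yellow [412 240   5   9  36] [414.1 244. ]
34 [0.42444517 0.25461606 0.0545    ] [0.43880305 1.88492486 1.42539197]
68 [0.39089035 0.24913212 0.0545    ] [0.77847646 1.87002603 1.42542955]
```

The lid has been knocked about 5 cm towards the robot. I'll re-measure it later. Second bung to the tray now.

Request:
jog_arm --targets '[{"offset": [0.1,0.45,0],"turn": [0,0,0]},{"offset": [0.2,0.95,0],"turn": [0,0,0]}]'

```text
time_s: 26.28
position: [0.4591, 0.1651, 0.1969]
ee_rot: [0.181, -3.134, 0.0]
wrist_force: [0.8, 0.1, -0.9]
width: 0.149
finger_force: 82.7
```

Request:
jog_arm --targets '[{"offset": [0.12,0.45,0],"turn": [0,0,0]},{"offset": [0.24,0.93,0.3],"turn": [0,0,0]},{"offset": [0.24,0.93,0.5],"turn": [0,0,0]},{"offset": [0.24,0.93,0.5],"turn": [0,0,0]},{"offset": [0.24,0.93,0.5],"turn": [0,0,0]}]'

```text
time_s: 26.9
position: [0.4255, 0.2541, 0.1486]
ee_rot: [0.184, -3.136, 0.0]
wrist_force: [0.3, -0.4, 1.1]
width: 0.147
finger_force: 82.7
```

Request:
jog_arm --targets '[{"offset": [0,0,0.4],"turn": [0,0,0]},{"offset": [0,0,0.7],"turn": [0,0,0]},{"offset": [0,0,0.9],"turn": [0,0,0]},{"offset": [0,0,0.94],"turn": [0,0,0]},{"offset": [0,0,0.95],"turn": [0,0,0]},{"offset": [0,0,0.95],"turn": [0,0,0]},{"offset": [0,0,0.95],"turn": [0,0,0]}]'

```text
time_s: 27.78
position: [0.4261, 0.2547, 0.0547]
ee_rot: [-0.185, 3.134, 0.001]
wrist_force: [0.5, 0.5, -1.0]
width: 0.147
finger_force: 82.7
```

Request:
jog_arm --targets '[{"offset": [0,0,0.01],"turn": [0,0,0]},{"offset": [0,0,0.01],"turn": [0,0,0]},{"offset": [0,0,0.01],"turn": [0,0,0]}]'

```text
time_s: 28.15
position: [0.4254, 0.2545, 0.0527]
ee_rot: [-0.185, 3.136, 0.0]
wrist_force: [-0.1, 0.3, 0.5]
width: 0.151
finger_force: 82.8
```

Request:
jog_arm --targets '[{"offset": [0,0,0],"turn": [0,0,0]},{"offset": [0,0,0],"turn": [0,0,0]},{"offset": [0,0,0],"turn": [0,0,0]},{"offset": [0,0,0],"turn": [0,0,0]}]' --gripper 0.35

```text
time_s: 28.65
position: [0.4253, 0.2544, 0.0526]
ee_rot: [0.185, -3.136, -0.0]
wrist_force: [0.1, -0.3, 0.3]
width: 0.347
finger_force: 0.0
```

Request:
jog_arm --targets '[{"offset": [0,0,-0.2],"turn": [0,0,0]},{"offset": [0,0,-0.5],"turn": [0,0,0]},{"offset": [0,0,-0.98],"turn": [0,0,0]},{"offset": [0,0,-0.98],"turn": [0,0,0]}]'

```text
time_s: 29.15
position: [0.4282, 0.2558, 0.1556]
ee_rot: [-0.184, 3.127, 0.005]
wrist_force: [0.4, 0.1, 0.7]
width: 0.349
finger_force: 0.0
```

Request:
jog_arm --targets '[{"offset": [-0.2,-0.3,-0.4],"turn": [0,0,0]},{"offset": [-0.43,-0.67,-0.75],"turn": [0,0,0]}]' --gripper 0.4

```text
time_s: 29.4
position: [0.4757, 0.1926, 0.2255]
ee_rot: [0.188, -3.135, 0.0]
wrist_force: [0.5, 0.2, 0.3]
width: 0.402
finger_force: 0.0
```

Request:
jog_arm --targets '[{"offset": [-0.2,-0.3,-0.4],"turn": [0,0,0]},{"offset": [-0.43,-0.67,-0.72],"turn": [0,0,0]}]'

```text
time_s: 29.65
position: [0.5271, 0.1306, 0.2984]
ee_rot: [-0.186, 3.136, 0.0]
wrist_force: [0.7, 0.6, 0.1]
width: 0.403
finger_force: 0.0
```

Request:
jog_arm --targets '[{"offset": [-0.2,-0.3,0],"turn": [0,0,0]},{"offset": [-0.4,-0.67,0],"turn": [0,0,0]},{"offset": [-0.4,-0.67,0],"turn": [0,0,0]},{"offset": [-0.4,-0.67,0],"turn": [0,0,0]},{"offset": [-0.4,-0.67,0],"turn": [0,0,0]},{"offset": [-0.4,-0.67,0],"turn": [0,0,0]},{"offset": [-0.4,-0.67,0],"turn": [0,0,0]}]'

```text
time_s: 30.52
position: [0.5739, 0.0702, 0.2978]
ee_rot: [-0.186, 3.136, 0.0]
wrist_force: [0.7, 0.5, -0.6]
width: 0.4
finger_force: 0.0
```

```bash
python3 d.py w9
python3 - <<'E'
from h import *
d=np.load('w9.npy',allow_pickle=True).item(); f,s=d['f'],d['s']
p=proj(f,[.522,.05,.08],s); print(p)
x,y=int(p[0]),int(p[1]); x0,y0=x-70,max(0,y-75); print('x0y0',x0,y0)
cv2.imwrite('pics/w9c.png',np.hstack([cv2.resize(f['pixels'][y0:y+75,x0:x+70],None,fx=3,fy=3,interpolation=cv2.INTER_CUBIC)[:399],f['pixels'][:399:1,60:430]]))
E
```

```text
30.525 [0.57385734 0.0701639  0.29776398] [-1.86243448e-01  3.13573784e+00  5.75182910e-05] [ 0.69143574  0.50087295 -0.61177899] 0.39997672265739403
[302.40496488 121.99920967]
x0y0 232 46
```

View pics/w9c.png

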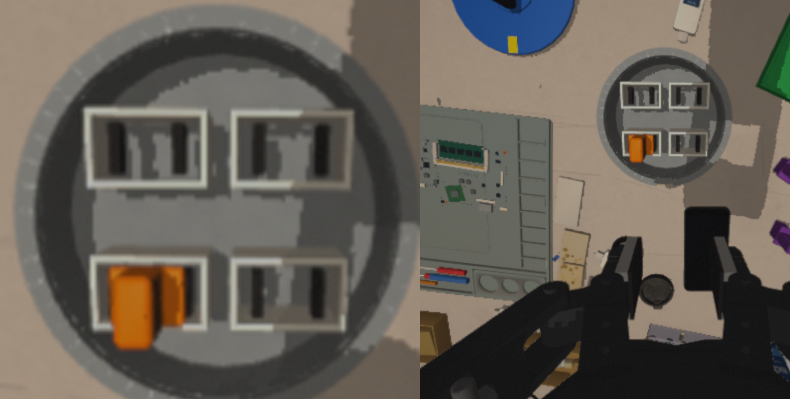

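One bung is left at crop (149,293). The cartridge centres are at (146,148), (292,148), (149,293) and (288,292).

```bash
python3 - <<'E'
from h import *
d=np.load('w9.npy',allow_pickle=True).item(); f,s=d['f'],d['s']
p=lambda c:(232+c[0]/3-.35,46+c[1]/3-.35)
C=np.array([onz(f,p(c),.066,s) for c in [(146.5,148.5),(291.5,148),(149,293),(288.5,292)]]); print(C.round(4), C.mean(0))
print('ang',[np.degrees(np.arctan2(*v[1::-1])) for v in (C[2]-C[0],C[3]-C[1],C[1]-C[0],C[3]-C[2])])
print('tabtop',onz(f,p((131,313)),.122,s))
R=Ro.from_rotvec(s['ee_rot']); print(R.inv().apply(C-s['position'])*10)
E
python3 chk.py
```

```text
[[0.4952 0.0207 0.066 ]
 [0.4884 0.0769 0.066 ]
 [0.5511 0.0267 0.066 ]
 [0.544  0.083  0.066 ]] [0.51967554 0.05181641 0.066     ]
ang [np.float64(6.085309412519869), np.float64(6.238454217974924), np.float64(96.95678342123455), np.float64(97.19106344028235)]
tabtop [0.55128497 0.0263995  0.122     ]
[[ 0.83983841 -0.3978702   2.31735564]
 [ 0.84140593  0.16791369  2.31736477]
 [ 0.27841718 -0.40485441  2.31754102]
 [ 0.28230867  0.16245298  2.31754942]]
30.575 [0.5739078  0.07003295 0.29773671]
orange [223 256  10  19  46] [227.1 265.4]
orange [230 258   2   7   7] [230.6 261. ]
orange [234 259   3   8   8] [235.4 262.5]
orange [227 271   9  12  27] [231.5 278.2]
blue [ 388  239   67   71 3247] [421.5 274.5]
yellow [412 240   5   9  36] [414.1 244. ]
```

Request:
jog_arm --targets '[{"offset": [0.14,-0.2,0.4],"turn": [0,0,0]},{"offset": [0.28,-0.4,0.9],"turn": [0,0,0]},{"offset": [0.28,-0.4,0.9],"turn": [0,0,0]}]'

```text
time_s: 31.0
position: [0.5472, 0.026, 0.2021]
ee_rot: [0.182, -3.126, -0.002]
wrist_force: [0.7, 0.5, -0.6]
width: 0.401
finger_force: 0.0
```

Request:
jog_arm --targets '[{"offset": [0,0,0.3],"turn": [0,0,0]},{"offset": [0,0,0.5],"turn": [0,0,0]},{"offset": [0,0,0.6],"turn": [0,0,0]},{"offset": [0,0,0.6],"turn": [0,0,0]},{"offset": [0,0,0.6],"turn": [0,0,0]},{"offset": [0,0,0.6],"turn": [0,0,0]},{"offset": [0,0,0.6],"turn": [0,0,0]}]'

```text
time_s: 31.88
position: [0.5513, 0.0266, 0.1482]
ee_rot: [-0.185, 3.135, -0.0]
wrist_force: [-0.1, 0.4, 0.2]
width: 0.404
finger_force: 0.0
```

Aligned with the bung tab (0.5512, 0.0265). Descending, gripping and rocking.

Request:
jog_arm --targets '[{"offset": [0,0,0.3],"turn": [0,0,0]},{"offset": [0,0,0.5],"turn": [0,0,0]},{"offset": [0,0,0.59],"turn": [0,0,0]},{"offset": [0,0,0.59],"turn": [0,0,0]},{"offset": [0,0,0.59],"turn": [0,0,0]},{"offset": [0,0,0.59],"turn": [0,0,0]}]'

```text
time_s: 32.62
position: [0.5517, 0.0266, 0.0896]
ee_rot: [-0.185, 3.134, -0.0]
wrist_force: [0.7, -0.1, 0.5]
width: 0.402
finger_force: 0.0
```

Request:
jog_arm --targets '[{"offset": [0,0,0],"turn": [0,0,0]},{"offset": [0,0,0],"turn": [0,0,0]},{"offset": [0,0,0],"turn": [0,0,0]},{"offset": [0,0,0],"turn": [0,0,0]},{"offset": [0,0,0],"turn": [0,0,0]}]' --gripper 0 --grip_force 80

```text
time_s: 33.25
position: [0.5514, 0.0264, 0.0893]
ee_rot: [-0.185, 3.135, -0.001]
wrist_force: [-0.3, -2.7, 5.5]
width: 0.15
finger_force: 78.8
```

Request:
jog_arm --targets '[{"offset": [0,0.032,0.002],"turn": [0.032,0,0]},{"offset": [0,0.064,0.006],"turn": [0.064,0,0]},{"offset": [0,0.033,-0.005],"turn": [0.032,0,0]},{"offset": [0,0,-0.013],"turn": [0,0,0]},{"offset": [0,-0.034,-0.018],"turn": [-0.032,0,0]},{"offset": [0,-0.069,-0.019],"turn": [-0.064,0,0]},{"offset": [0,-0.035,-0.031],"turn": [-0.032,0,0]},{"offset": [0,0,-0.039],"turn": [0,0,0]},{"offset": [0,0.036,-0.044],"turn": [0.032,0,0]},{"offset": [0,0.074,-0.045],"turn": [0.064,0,0]},{"offset": [0,0.038,-0.057],"turn": [0.032,0,0]},{"offset": [0,0,-0.065],"turn": [0,0,0]},{"offset": [0,-0.039,-0.07],"turn": [-0.032,0,0]},{"offset": [0,-0.079,-0.07],"turn": [-0.064,0,0]},{"offset": [0,-0.04,-0.082],"turn": [-0.032,0,0]},{"offset": [0,0,-0.091],"turn": [0,0,0]},{"offset": [0,0.042,-0.095],"turn": [0.032,0,0]},{"offset": [0,0.084,-0.096],"turn": [0.064,0,0]},{"offset": [0,0.043,-0.108],"turn": [0.032,0,0]},{"offset": [0,0,-0.117],"turn": [0,0,0]}]'

```text
time_s: 35.75
position: [0.5503, 0.0276, 0.0995]
ee_rot: [0.188, -3.135, -0.005]
wrist_force: [-0.9, -0.4, -2.5]
width: 0.151
finger_force: 79.4
```

Request:
jog_arm --targets '[{"offset": [0,0.044,0.002],"turn": [0.032,0,0]},{"offset": [0,0.087,0.009],"turn": [0.064,0,0]},{"offset": [0,0.044,-0.004],"turn": [0.032,0,0]},{"offset": [0,0,-0.013],"turn": [0,0,0]},{"offset": [0,-0.046,-0.017],"turn": [-0.032,0,0]},{"offset": [0,-0.092,-0.017],"turn": [-0.064,0,0]},{"offset": [0,-0.047,-0.03],"turn": [-0.032,0,0]},{"offset": [0,0,-0.039],"turn": [0,0,0]},{"offset": [0,0.048,-0.043],"turn": [0.032,0,0]},{"offset": [0,0.097,-0.042],"turn": [0.064,0,0]},{"offset": [0,0.049,-0.056],"turn": [0.032,0,0]},{"offset": [0,0,-0.065],"turn": [0,0,0]},{"offset": [0,-0.051,-0.069],"turn": [-0.032,0,0]},{"offset": [0,-0.102,-0.068],"turn": [-0.064,0,0]},{"offset": [0,-0.052,-0.082],"turn": [-0.032,0,0]},{"offset": [0,0,-0.091],"turn": [0,0,0]},{"offset": [0,0.053,-0.095],"turn": [0.032,0,0]},{"offset": [0,0.107,-0.093],"turn": [0.064,0,0]},{"offset": [0,0.055,-0.108],"turn": [0.032,0,0]},{"offset": [0,0,-0.117],"turn": [0,0,0]}]'

```text
time_s: 38.25
position: [0.5499, 0.0279, 0.111]
ee_rot: [0.188, -3.133, -0.006]
wrist_force: [-1.7, 0.5, -1.5]
width: 0.151
finger_force: 82.1
```

Request:
jog_arm --targets '[{"offset": [0,0.055,0.002],"turn": [0.032,0,0]},{"offset": [0,0.11,0.011],"turn": [0.064,0,0]},{"offset": [0,0.056,-0.004],"turn": [0.032,0,0]},{"offset": [0,0,-0.013],"turn": [0,0,0]},{"offset": [0,-0.057,-0.017],"turn": [-0.032,0,0]},{"offset": [0,-0.115,-0.014],"turn": [-0.064,0,0]},{"offset": [0,-0.058,-0.03],"turn": [-0.032,0,0]},{"offset": [0,0,-0.039],"turn": [0,0,0]},{"offset": [0,0,-0.05],"turn": [0,0,0]},{"offset": [0,0,-0.07],"turn": [0,0,0]}]'

```text
time_s: 39.5
position: [0.5505, 0.0268, 0.1183]
ee_rot: [0.185, -3.135, -0.002]
wrist_force: [0.1, -0.6, -0.0]
width: 0.151
finger_force: 82.9
```

Request:
jog_arm --targets '[{"offset": [0,0,-0.05],"turn": [0,0,0]},{"offset": [0,0,-0.3],"turn": [0,0,0]},{"offset": [0,0,-0.8],"turn": [0,0,0]},{"offset": [0,0,-0.8],"turn": [0,0,0]},{"offset": [0,0,-0.8],"turn": [0,0,0]}]'

```text
time_s: 40.12
position: [0.551, 0.0262, 0.199]
ee_rot: [-0.184, 3.136, 0.0]
wrist_force: [-0.2, -0.3, -1.1]
width: 0.149
finger_force: 82.9
```

```bash
python3 d.py w10; python3 chk.py
python3 - <<'E'
from h import *
s=read_state(); R=Ro.from_rotvec([.1855,-3.136,0])
t=np.array([.3905,.2500,.0535]); print(R.inv().apply(t-s['position'])*10)
E
```

```text
40.125 [0.55095128 0.02618504 0.19900974] [-1.83690294e-01  3.13604966e+00  4.75414140e-04] [-0.18237218 -0.34017544 -1.09814309] 0.1485838474322507
40.175 [0.55034103 0.0262806  0.19789012]
orange [325 195  15   5  41] [332.7 197.3]
orange [223 256  11  19  46] [227.2 265.4]
orange [230 258   2   7   8] [230.6 260.9]
orange [234 259   3   8  10] [235.3 262.7]
orange [227 271   7  12  22] [230.7 278. ]
blue [ 399  239   56   71 2397] [428.6 273.1]
yellow [412 240   5   9  36] [414.1 244. ]
[1.32094771 2.40871124 1.43866313]
```

Request:
jog_arm --targets '[{"offset": [0.22,0.4,0],"turn": [0,0,0]},{"offset": [0.44,0.8,0],"turn": [0,0,0]}]'

```text
time_s: 40.48
position: [0.4965, 0.1012, 0.1971]
ee_rot: [0.182, -3.133, -0.0]
wrist_force: [0.1, 0.1, 0.4]
width: 0.153
finger_force: 82.9
```

Request:
jog_arm --targets '[{"offset": [0.22,0.4,0],"turn": [0,0,0]},{"offset": [0.44,0.8,0],"turn": [0,0,0]}]'

```text
time_s: 40.72
position: [0.443, 0.1759, 0.1973]
ee_rot: [0.184, -3.133, 0.0]
wrist_force: [-0.0, 0.4, 0.3]
width: 0.149
finger_force: 82.9
```

Request:
jog_arm --targets '[{"offset": [0.22,0.4,0],"turn": [0,0,0]},{"offset": [0.44,0.81,0],"turn": [0,0,0]},{"offset": [0.44,0.81,0.3],"turn": [0,0,0]},{"offset": [0.44,0.81,0.5],"turn": [0,0,0]},{"offset": [0.44,0.81,0.5],"turn": [0,0,0]},{"offset": [0.44,0.81,0.5],"turn": [0,0,0]}]'

```text
time_s: 41.48
position: [0.3917, 0.2503, 0.1491]
ee_rot: [0.184, -3.136, 0.0]
wrist_force: [-0.3, -0.2, -0.4]
width: 0.152
finger_force: 82.9
```

Request:
jog_arm --targets '[{"offset": [0,0,0.4],"turn": [0,0,0]},{"offset": [0,0,0.7],"turn": [0,0,0]},{"offset": [0,0,0.88],"turn": [0,0,0]},{"offset": [0,0,0.93],"turn": [0,0,0]},{"offset": [0,0,0.94],"turn": [0,0,0]},{"offset": [0,0,0.95],"turn": [0,0,0]},{"offset": [0,0,0.95],"turn": [0,0,0]},{"offset": [0,0,0.95],"turn": [0,0,0]}]'

```text
time_s: 42.48
position: [0.3919, 0.2506, 0.0545]
ee_rot: [-0.185, 3.135, 0.001]
wrist_force: [0.3, 1.2, -0.9]
width: 0.148
finger_force: 82.9
```

Request:
jog_arm --targets '[{"offset": [0,0,0.01],"turn": [0,0,0]},{"offset": [0,0,0.01],"turn": [0,0,0]},{"offset": [0,0,0.01],"turn": [0,0,0]}]'

```text
time_s: 42.85
position: [0.3919, 0.2505, 0.0534]
ee_rot: [-0.185, 3.136, 0.0]
wrist_force: [-0.0, -0.3, 3.3]
width: 0.151
finger_force: 83.3
```

Request:
jog_arm --targets '[{"offset": [0,0,0],"turn": [0,0,0]},{"offset": [0,0,0],"turn": [0,0,0]},{"offset": [0,0,0],"turn": [0,0,0]},{"offset": [0,0,0],"turn": [0,0,0]}]' --gripper 0.35

```text
time_s: 43.35
position: [0.3915, 0.2504, 0.0528]
ee_rot: [0.185, -3.136, 0.0]
wrist_force: [0.1, -0.2, 0.4]
width: 0.35
finger_force: 0.0
```

Request:
jog_arm --targets '[{"offset": [0,0,-0.2],"turn": [0,0,0]},{"offset": [0,0,-0.5],"turn": [0,0,0]},{"offset": [0,0,-0.98],"turn": [0,0,0]},{"offset": [0,0,-0.98],"turn": [0,0,0]}]'

```text
time_s: 43.85
position: [0.3943, 0.2518, 0.1557]
ee_rot: [-0.184, 3.128, 0.006]
wrist_force: [0.6, 0.7, -0.5]
width: 0.351
finger_force: 0.0
```

Request:
jog_arm --targets '[{"offset": [-0.2,-0.4,-0.4],"turn": [0,0,0]},{"offset": [-0.4,-0.8,-0.8],"turn": [0,0,0]},{"offset": [-0.4,-0.8,-0.8],"turn": [0,0,0]}]' --gripper 0.5

```text
time_s: 44.22
position: [0.4434, 0.1743, 0.2341]
ee_rot: [-0.178, 3.13, 0.001]
wrist_force: [-0.4, 0.3, 0.5]
width: 0.5
finger_force: 0.0
```

```bash
python3 chk.py
python3 - <<'E'
from h import *
f=np.load('topl.npy',allow_pickle=True).item(); hsv=cv2.cvtColor(f['pixels'],cv2.COLOR_BGR2HSV)
m=cv2.inRange(hsv,(102,150,80),(115,255,255)); m[:200]=0; m[:,:370]=0; m[:,480:]=0
c=max(cv2.findContours(m,cv2.RETR_EXTERNAL,cv2.CHAIN_APPROX_NONE)[0],key=cv2.contourArea)
h=cv2.convexHull(c)[:,0]; P=np.array([onz(f,p,.014)[:2] for p in h]); (cx,cy),r=cv2.minEnclosingCircle((P*1000).astype(np.float32)); print('lid',cx,cy,r)
y=cv2.inRange(hsv,(22,180,120),(32,255,255)); y[:200]=0; y[:,:370]=0; y[:,480:]=0
k=np.argwhere(y>0)[:,::-1].mean(0); K=onz(f,k,.014); print('key',K,np.degrees(np.arctan2(K[1]*1000-cy,K[0]*1000-cx)))
s=read_state(); R=Ro.from_rotvec(s['ee_rot']); print(R.inv().apply(np.array([cx/1000,cy/1000,.3])-s['position'])*10)
E
```

```text
44.225 [0.44343901 0.17432511 0.23409896]
orange [225 273   9  10  43] [228.4 277.3]
orange [235 275   3   7   9] [235.3 277.3]
orange [228 287  12  12  72] [232.5 292.5]
orange [241 287   3   9   9] [242.1 291. ]
blue [ 386  239   69   71 3495] [419.4 275.1]
yellow [412 240   5   9  36] [414.1 244. ]
lid 381.1357116699219 -157.17086791992188 78.9742431640625
key [ 0.44934683 -0.15598367  0.014     ] 0.9971198006657165
[ 0.98152207 -3.22958865 -0.68719436]
```

Request:
jog_arm --targets '[{"offset": [0.15,-0.42,-0.2],"turn": [0,0,0]},{"offset": [0.3,-0.85,-0.35],"turn": [0,0,0]}]'

```text
time_s: 44.52
position: [0.4194, 0.0877, 0.2638]
ee_rot: [0.189, -3.132, -0.0]
wrist_force: [1.4, 0.1, -0.0]
width: 0.5
finger_force: 0.0
```

Request:
jog_arm --targets '[{"offset": [0.15,-0.42,-0.2],"turn": [0,0,0]},{"offset": [0.3,-0.85,-0.35],"turn": [0,0,0]}]'

```text
time_s: 44.78
position: [0.3999, -0.0004, 0.2992]
ee_rot: [0.188, -3.133, -0.001]
wrist_force: [1.8, 0.1, -0.3]
width: 0.499
finger_force: 0.0
```

Request:
jog_arm --targets '[{"offset": [0.19,-0.42,0],"turn": [0,0,0]},{"offset": [0.38,-0.85,0],"turn": [0,0,0]}]'

```text
time_s: 45.02
position: [0.3722, -0.0892, 0.2987]
ee_rot: [0.188, -3.133, -0.002]
wrist_force: [0.5, 0.0, 0.2]
width: 0.499
finger_force: 0.0
```

Request:
jog_arm --targets '[{"offset": [0,-0.3,0],"turn": [0,0,0.02]},{"offset": [0,-0.67,0],"turn": [0,0,0.032]},{"offset": [0,-0.67,0],"turn": [0,0,0.032]},{"offset": [0,-0.67,0],"turn": [0,0,0.032]},{"offset": [0,-0.67,0],"turn": [0,0,0.032]},{"offset": [0,-0.67,0],"turn": [0,0,0.032]},{"offset": [0,-0.67,0],"turn": [0,0,0.032]}]'

```text
time_s: 45.9
position: [0.3813, -0.1551, 0.3011]
ee_rot: [-0.029, 3.141, -0.0]
wrist_force: [0.2, -0.6, 0.3]
width: 0.499
finger_force: 0.0
```

```bash
python3 d.py w11
cat > lid.py <<'E'
from h import *
d=np.load('w11.npy',allow_pickle=True).item(); f,s=d['f'],d['s']
im=f['pixels']; hsv=cv2.cvtColor(im,cv2.COLOR_BGR2HSV)
m=cv2.inRange(hsv,(100,130,50),(118,255,255)); c=max(cv2.findContours(m,cv2.RETR_EXTERNAL,cv2.CHAIN_APPROX_NONE)[0],key=cv2.contourArea)
h=cv2.convexHull(c)[:,0]; print(h.min(0),h.max(0)); P=np.array([onz(f,p,.014,s)[:2] for p in h])
A=np.c_[2*P,np.ones(len(P))]; q=np.linalg.lstsq(A,(P**2).sum(1),rcond=None)[0]; r=np.sqrt(q[2]+q[0]**2+q[1]**2); print('lid',q[:2],r)
y=cv2.inRange(hsv,(22,130,90),(35,255,255)); nn,l,st,cc=cv2.connectedComponentsWithStats(y)
for i in range(1,nn):
    if st[i,4]>30:
        K=onz(f,cc[i],.014,s); print('key',cc[i],K,np.degrees(np.arctan2(K[1]-q[1],K[0]-q[0])),np.hypot(*(K[:2]-q[:2])))
b=cv2.inRange(hsv,(0,0,0),(180,255,60)); k=np.zeros_like(b); cv2.fillPoly(k,[h],255); b&=k
c=max(cv2.findContours(b,cv2.RETR_EXTERNAL,cv2.CHAIN_APPROX_NONE)[0],key=cv2.contourArea); mr=cv2.minAreaRect(c); print('handle',mr)
print('pred handle top/mid', proj(f,[q[0],q[1],.062],s),proj(f,[q[0],q[1],.038],s))
x,y0,w,hh=cv2.boundingRect(h); cv2.imwrite('pics/w11c.png',cv2.resize(im[y0:y0+hh,x:x+w],None,fx=3,fy=3)); print(x,y0)
E
python3 lid.py
```

```text
45.9 [ 0.38128199 -0.15513789  0.30105789] [-2.86034562e-02  3.14118406e+00 -1.52020353e-04] [ 0.1514261  -0.60998548  0.26840069] 0.4992202630320982
[258 101] [368 210]
lid [ 0.38163461 -0.15743323] 0.07842036696871416
key [314.  204.5] [ 0.45021638 -0.15486135  0.014     ] 2.1476387842195406 0.0686299689677184
handle ((313.0, 163.0), (44.0, 12.0), 90.0)
pred handle top/mid [312.74884911 164.96286095] [312.89001831 161.58334107]
258 101
```

View pics/w11c.png

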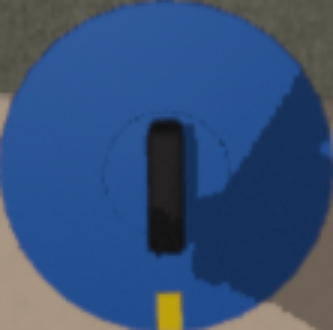

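The lid is at (0.3816, −0.1574) with its key at about 2°, and the handle is along tool x. Going down to grip it.

Request:
jog_arm --targets '[{"offset": [0,-0.02,0.4],"turn": [0,0,0.0]},{"offset": [0,-0.02,0.95],"turn": [0,0,0]}]'

```text
time_s: 46.2
position: [0.3825, -0.1583, 0.207]
ee_rot: [-0.027, 3.137, -0.004]
wrist_force: [-0.3, -0.7, -0.5]
width: 0.5
finger_force: 0.0
```

Request:
jog_arm --targets '[{"offset": [0,0,0.5],"turn": [0,0,0]},{"offset": [0,0,0.95],"turn": [0,0,0]},{"offset": [0,0,0.95],"turn": [0,0,0]},{"offset": [0,0,0.95],"turn": [0,0,0]}]'

```text
time_s: 46.7
position: [0.3823, -0.1582, 0.1129]
ee_rot: [-0.027, 3.139, -0.002]
wrist_force: [0.4, 0.2, -0.2]
width: 0.5
finger_force: 0.0
```

Request:
jog_arm --targets '[{"offset": [0,0,0.4],"turn": [0,0,0]},{"offset": [0,0,0.7],"turn": [0,0,0]},{"offset": [0,0,0.83],"turn": [0,0,0]},{"offset": [0,0,0.83],"turn": [0,0,0]},{"offset": [0,0,0.83],"turn": [0,0,0]},{"offset": [0,0,0.83],"turn": [0,0,0]}]'

```text
time_s: 47.45
position: [0.3823, -0.1582, 0.0295]
ee_rot: [-0.027, 3.139, -0.002]
wrist_force: [0.5, -0.1, -1.4]
width: 0.501
finger_force: 0.0
```

Request:
jog_arm --targets '[{"offset": [0,0,0],"turn": [0,0,0]},{"offset": [0,0,0],"turn": [0,0,0]},{"offset": [0,0,0],"turn": [0,0,0]},{"offset": [0,0,0],"turn": [0,0,0]},{"offset": [0,0,0],"turn": [0,0,0]}]' --gripper 0 --grip_force 60

```text
time_s: 48.08
position: [0.3817, -0.1579, 0.0286]
ee_rot: [-0.027, 3.141, -0.001]
wrist_force: [-0.2, 0.7, 5.6]
width: 0.175
finger_force: 59.9
```

Request:
jog_arm --targets '[{"offset": [0,0,-0.1],"turn": [0,0,0]},{"offset": [0,0,-0.4],"turn": [0,0,0]},{"offset": [0,0,-0.9],"turn": [0,0,0]},{"offset": [0,0,-0.9],"turn": [0,0,0]}]'

```text
time_s: 48.58
position: [0.3837, -0.159, 0.1223]
ee_rot: [-0.027, 3.134, -0.007]
wrist_force: [0.5, 0.2, -2.1]
width: 0.182
finger_force: 58.9
```

Request:
jog_arm --targets '[{"offset": [0,0,-0.4],"turn": [0,0,0]},{"offset": [0,0,-0.8],"turn": [0,0,0]},{"offset": [0,0,-0.8],"turn": [0,0,0]},{"offset": [0,0,-0.8],"turn": [0,0,0]},{"offset": [0,0,-0.8],"turn": [0,0,0]}]'

```text
time_s: 49.2
position: [0.38, -0.1569, 0.1953]
ee_rot: [0.027, -3.137, -0.004]
wrist_force: [-1.1, 0.9, -2.2]
width: 0.177
finger_force: 59.0
```

```bash
cat > m.py <<'E'
from h import *
s=read_state(); print(s['position'],s['ee_rot'],s['width'])
# lid pose in hand from the wrist view (key mark and flange)
f=grab_frame('wrist'); np.save('w12.npy',dict(f=f,s=s),allow_pickle=True); R=Ro.from_rotvec(s['ee_rot'])
zt=s['position'][2]-.028+.014
hsv=cv2.cvtColor(f['pixels'],cv2.COLOR_BGR2HSV)
m=cv2.inRange(hsv,(100,130,40),(118,255,255)); nn,l,st,c=cv2.connectedComponentsWithStats(m); i=1+st[1:,4].argmax(); print(st[i])
cn=max(cv2.findContours((l==i).astype(np.uint8),cv2.RETR_EXTERNAL,cv2.CHAIN_APPROX_NONE)[0],key=cv2.contourArea)
h=cv2.convexHull(cn)[:,0]; P=np.array([onz(f,p,zt,s)[:2] for p in h]); 
A=np.c_[2*P,np.ones(len(P))]; q=np.linalg.lstsq(A,(P**2).sum(1),rcond=None)[0]; print('lid fit',q[:2],np.sqrt(q[2]+q[0]**2+q[1]**2))
y=cv2.inRange(hsv,(22,130,70),(35,255,255)); nn,l,st,cc=cv2.connectedComponentsWithStats(y)
for i in range(1,nn):
    if st[i,4]>30: K=onz(f,cc[i],zt,s); print('key',cc[i],st[i],K,np.degrees(np.arctan2(K[1]-s['position'][1],K[0]-s['position'][0])))
# pot from top view: rim
t=grab_frame('top'); np.save('topl.npy',t,allow_pickle=True)
cv2.imwrite('pics/w12c.png',np.hstack([f['pixels'],cv2.resize(t['pixels'][165:275,270:376],None,fx=4,fy=4,interpolation=cv2.INTER_CUBIC)[:400]])[:, :1064])
E
python3 m.py
```

```text
[ 0.37999872 -0.15691402  0.19526852] [ 0.02696406 -3.137466   -0.00366021] 0.1770392957088493
[  176    93   280   198 39286]
lid fit [ 0.37986263 -0.15572791] 0.07851574145897156
key [315.85321101 341.50458716] [307 339  19   7 109] [ 0.44957659 -0.15441804  0.18126852] 2.054494898510134
```

```bash
cat > pot.py <<'E'
from h import *
from scipy import ndimage
for n in ['top0','top2','topl']:
    f=np.load(n+'.npy',allow_pickle=True).item(); im=cv2.resize(f['pixels'][165:275,265:380],None,fx=4,fy=4,interpolation=cv2.INTER_CUBIC)
    hsv=cv2.cvtColor(im,cv2.COLOR_BGR2HSV); m=cv2.inRange(hsv,(0,0,190),(180,28,255))|cv2.inRange(hsv,(5,190,100),(20,255,255))*0
    k=np.zeros_like(m); cv2.circle(k,(225,215),125,255,-1); m&=k
    nn,l,st,c=cv2.connectedComponentsWithStats(m); m=np.isin(l,[i for i in range(1,nn) if st[i,4]>60]).astype(np.uint8)
    r=cv2.minAreaRect(np.argwhere(m>0)[:,::-1].astype(np.float32)); px=np.array(r[0])/4-.375+[265,165]
    q=[onz(f,(p/4-.375+[265,165]),.066) for p in cv2.boxPoints(r)]
    print(n,r,px,np.mean(q,0),[np.degrees(np.arctan2(*(q[i+1]-q[i])[1::-1])) for i in range(3)],[np.linalg.norm(q[i+1]-q[i]) for i in range(2)])
    cv2.drawContours(im,[cv2.boxPoints(r).astype(int)],0,(0,0,255),1); cv2.imwrite(f'pics/p_{n}.png',im)
a=[cv2.imread(f'pics/p_{n}.png')[:,40:430] for n in ('top0','topl')]; cv2.imwrite('pics/pp.png',np.hstack(a))
E
python3 pot.py
```

```text
top0 ((234.79226684570312, 213.25564575195312), (157.89697265625, 192.68406677246094), 74.40719604492188) [323.32306671 217.93891144] [0.52547771 0.04276724 0.066     ] [np.float64(-81.02303278614724), np.float64(-172.49921594293374), np.float64(98.62066271169434)] [np.float64(0.10539789732547618), np.float64(0.08683876439196045)]
top2 ((228.59063720703125, 219.31137084960938), (159.61903381347656, 193.72215270996094), 76.37300109863281) [321.7726593  219.45284271] [0.52259564 0.04651579 0.066     ] [np.float64(-83.0389876715397), np.float64(-174.3957114396343), np.float64(96.64647246601518)] [np.float64(0.10583307291390412), np.float64(0.08765510786990861)]
topl ((217.4375, 227.76806640625), (159.6397705078125, 193.8454132080078), 76.10282135009766) [318.984375  221.5670166] [0.51873412 0.05306627 0.066     ] [np.float64(-82.77293955355834), np.float64(-174.0332307087341), np.float64(96.91614688243676)] [np.float64(0.10573269379943823), np.float64(0.08749880512787064)]
```

View pics/pp.png

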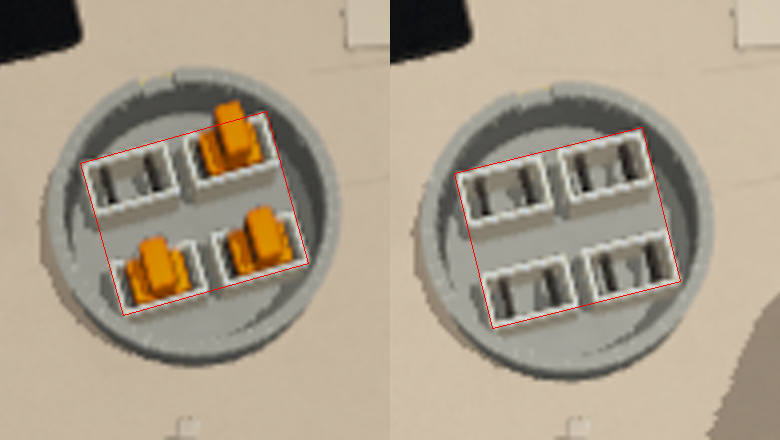

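The pot is now centred at about (0.5193, 0.0545), with its notch at about 6.8°. Carrying the lid over it.

Request:
jog_arm --targets '[{"offset": [-0.2,0.25,0],"turn": [0,0,0]},{"offset": [-0.5,0.7,0],"turn": [0,0,0]},{"offset": [-0.5,0.7,0],"turn": [0,0,0]}]'

```text
time_s: 49.68
position: [0.4307, -0.0843, 0.1971]
ee_rot: [0.035, -3.14, -0.002]
wrist_force: [-1.3, 0.1, -1.9]
width: 0.179
finger_force: 59.4
```

Request:
jog_arm --targets '[{"offset": [-0.2,0.3,0],"turn": [0,0,0]},{"offset": [-0.5,0.7,0],"turn": [0,0,0]},{"offset": [-0.5,0.7,0],"turn": [0,0,0]}]'

```text
time_s: 50.05
position: [0.4794, -0.0145, 0.1972]
ee_rot: [0.032, -3.14, -0.001]
wrist_force: [-0.5, -0.5, -1.8]
width: 0.175
finger_force: 59.9
```

Request:
jog_arm --targets '[{"offset": [-0.2,0.3,0],"turn": [0,0,-0.015]},{"offset": [-0.41,0.7,0],"turn": [0,0,-0.031]},{"offset": [-0.41,0.7,0],"turn": [0,0,-0.031]},{"offset": [-0.41,0.7,0],"turn": [0,0,-0.031]},{"offset": [-0.41,0.7,0],"turn": [0,0,-0.031]},{"offset": [-0.41,0.7,0],"turn": [0,0,-0.031]},{"offset": [-0.41,0.7,0],"turn": [0,0,-0.031]}]'

```text
time_s: 50.92
position: [0.5185, 0.0543, 0.1981]
ee_rot: [-0.179, 3.136, -0.0]
wrist_force: [1.0, -0.6, -1.8]
width: 0.177
finger_force: 60.1
```

```bash
python3 - <<'E'
from h import *
s=read_state(); R=Ro.from_rotvec(s['ee_rot']).as_matrix(); print(s['position'],s['wrist_force'],s['moment'],'lid dir',np.degrees(np.arctan2(-R[1,0],-R[0,0])))
print('d',R.T@(np.array([.5193,.0545,.1006])-s['position'])*10)
E
python3 m.py | tail -3
```

```text
[0.51847514 0.05428175 0.19805636] [ 1.04973545 -0.61885198 -1.83301068] [ 0.01015826 -0.00166735 -0.01814954] lid dir 6.518960943723239
d [-0.00831628  0.00131461  0.97456461]
[  176    94   280   196 39159]
lid fit [0.5184432  0.05531608] 0.078392026569727
key [315.93181818 341.84090909] [307 340  19   5  88] [0.58816094 0.06358185 0.18405636] 7.601638347592798
```

Request:
jog_arm --targets '[{"offset": [-0.01,0,0.3],"turn": [0,0,0]},{"offset": [-0.01,0,0.6],"turn": [0,0,0]},{"offset": [-0.01,0,0.75],"turn": [0,0,0]},{"offset": [-0.01,0,0.82],"turn": [0,0,0]},{"offset": [-0.01,0,0.85],"turn": [0,0,0]},{"offset": [-0.01,0,0.87],"turn": [0,0,0]},{"offset": [-0.01,0,0.89],"turn": [0,0,0]},{"offset": [-0.01,0,0.91],"turn": [0,0,0]},{"offset": [-0.01,0,0.91],"turn": [0,0,0]}]'

```text
time_s: 52.15
position: [0.5195, 0.0549, 0.1069]
ee_rot: [0.18, -3.136, 0.0]
wrist_force: [-0.3, -0.5, -2.5]
width: 0.181
finger_force: 60.0
```

Request:
jog_arm --targets '[{"offset": [0,0,0.01],"turn": [0,0,0]},{"offset": [0,0,0.02],"turn": [0,0,0]},{"offset": [0,0,0.03],"turn": [0,0,0]},{"offset": [0,0,0.04],"turn": [0,0,0]},{"offset": [0,0,0.04],"turn": [0,0,0]},{"offset": [0,0,0.04],"turn": [0,0,0]}]'

```text
time_s: 52.9
position: [0.5196, 0.0549, 0.103]
ee_rot: [-0.18, 3.136, 0.0]
wrist_force: [-0.3, -0.4, -2.6]
width: 0.18
finger_force: 60.0
```

There's no contact at 0.103, below the 0.1086 where the key would rest on the rim, so it has entered the notch. I'll lower it the last bit.

Request:
jog_arm --targets '[{"offset": [0,0,0.01],"turn": [0,0,0]},{"offset": [0,0,0.02],"turn": [0,0,0]},{"offset": [0,0,0.03],"turn": [0,0,0]},{"offset": [0,0,0.03],"turn": [0,0,0]},{"offset": [0,0,0.03],"turn": [0,0,0]}]'

```text
time_s: 53.52
position: [0.5198, 0.0549, 0.1007]
ee_rot: [-0.18, 3.136, -0.0]
wrist_force: [-3.8, -0.7, 5.5]
width: 0.179
finger_force: 61.0
```

Request:
jog_arm --targets '[{"offset": [0,0,0],"turn": [0,0,0]},{"offset": [0,0,0],"turn": [0,0,0]},{"offset": [0,0,0],"turn": [0,0,0]},{"offset": [0,0,0],"turn": [0,0,0]}]' --gripper 0.45

```text
time_s: 54.02
position: [0.5196, 0.0549, 0.0998]
ee_rot: [0.18, -3.136, 0.0]
wrist_force: [-0.7, 1.0, -0.6]
width: 0.449
finger_force: 0.0
```

Request:
jog_arm --targets '[{"offset": [0,0,-0.2],"turn": [0,0,0]},{"offset": [0,0,-0.5],"turn": [0,0,0]},{"offset": [0,0,-0.95],"turn": [0,0,0]}]'

```text
time_s: 54.4
position: [0.5185, 0.0549, 0.1942]
ee_rot: [0.18, -3.133, -0.0]
wrist_force: [1.5, 0.8, 0.8]
width: 0.454
finger_force: 0.0
```

Request:
jog_arm --targets '[{"offset": [0,0,-0.5],"turn": [0,0,0]},{"offset": [0,0,-0.95],"turn": [0,0,0]},{"offset": [0,0,-0.95],"turn": [0,0,0]},{"offset": [0,0,-0.95],"turn": [0,0,0]},{"offset": [0,0,-0.95],"turn": [0,0,0]},{"offset": [0,0,-0.95],"turn": [0,0,0]}]'

```text
time_s: 55.15
position: [0.519, 0.0549, 0.2882]
ee_rot: [0.18, -3.134, -0.0]
wrist_force: [-0.1, 0.5, 0.3]
width: 0.452
finger_force: 0.0
```

```bash
python3 d.py w13
python3 - <<'E'
from h import *
d=np.load('w13.npy',allow_pickle=True).item(); f,s=d['f'],d['s']
hsv=cv2.cvtColor(f['pixels'],cv2.COLOR_BGR2HSV)
m=cv2.inRange(hsv,(100,130,40),(118,255,255)); c=max(cv2.findContours(m,cv2.RETR_EXTERNAL,cv2.CHAIN_APPROX_NONE)[0],key=cv2.contourArea); h=cv2.convexHull(c)[:,0]
for z in (.086,.094):
    P=np.array([onz(f,p,z,s)[:2] for p in h]); A=np.c_[2*P,np.ones(len(P))]; q=np.linalg.lstsq(A,(P**2).sum(1),rcond=None)[0]; print(z,q[:2],'R',np.sqrt(q[2]+q[0]**2+q[1]**2))
    for i in [1]:
        y=cv2.inRange(hsv,(22,130,70),(35,255,255)); nn,l,st,cc=cv2.connectedComponentsWithStats(y)
        for j in range(1,nn):
            if st[j,4]>30: K=onz(f,cc[j],z,s); print('key',K,np.degrees(np.arctan2(K[1]-q[1],K[0]-q[0])))
E
python3 chk.py
```

```text
55.15 [0.51898435 0.0548775  0.28822971] [ 1.79682861e-01 -3.13356165e+00 -2.34378093e-04] [-0.08972103  0.5184679   0.323026  ] 0.4519747674829961
0.086 [0.52021043 0.05594349] R 0.0784599504034279
key [0.58843665 0.0639346  0.086     ] 6.68043041156079
key [ 0.86236371 -0.32226765  0.086     ] -47.86555004652374
0.094 [0.51851309 0.05574595] R 0.0766429324004175
key [0.58515929 0.063552   0.094     ] 6.680430411560909
key [ 0.8527426  -0.31370637  0.094     ] -47.86555004652369
55.2 [0.51911752 0.05489098 0.28859167]
orange [223 256  11  19  47] [227.2 265.5]
orange [230 258   2   7   8] [230.6 260.9]
orange [234 259   3   8  10] [235.3 262.7]
orange [227 271   7  12  22] [230.7 278. ]
orange [234 272   2  10  11] [234.6 276.4]
orange [233 287   3  12  16] [234.1 293. ]
orange [237 288   3  10  12] [237.8 292.7]
orange [242 289   2   7   7] [242.4 292. ]
blue [320 193  35  36 875] [337.9 213.1]
blue [289 203  28  31 658] [301.4 218.9]
```

```bash
python3 -c "
from h import *; print(finish_job())"
```

```text
the job is handed in; nothing more can be done
None
```

The job is handed in: all three orange bungs are standing in the green tray, and the blue lid is on the pot with its key in the notch, measured fully home. The pot slid and turned slightly while I rocked the bungs, but stayed standing on the bench.

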